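# Strip the casting mould and file the blanks by colour

## Robot

A 6-joint arm with a two-finger parallel gripper is mounted at the origin on the work surface. World frame = base frame: x ahead of the robot, y to its left, z up, the work surface at z = 0. Lengths are in m, angles in rad, forces in N, time in s.
With the tool pointing down it reaches from about 0.225 to 0.875 m from the base axis. Payload 3.4 kg.
Tool frame: the origin (TCP) lies on the centre line of the jaws, within the pads' length; the fingertips stand 19 mm ahead of it and the grasp point (between the pads) is the TCP (nose_length is the distance from the TCP to the fingertips, in m); z points along the fingers, y is the direction in which the jaws open and shut (so a half turn about z gives the same grasp; the last joint's range is limited). The gripper opens to 85 mm and grips with 20 to 120 N. Pads are 22 mm wide; open, the fingers measure 114 mm over their backs; the gripper's body (76 mm by 85 mm) begins 54 mm behind the grasp point. The pads swing forward as they close: fully open they stand 13 mm farther back than shut.
Start: joints at [-1.245, 0.276, 1.505, -0, 1.361, -0.121], TCP at [0.248, -0.519, 0.25] pointing down, gripper open.
Joint ranges: [-2.89, 2.89], [-0.75, 2.08], [0.22, 2.7], [-1.18, 4.32], [0.11, 2.71], [-2.7, 2.7]. Speed limits (rad/s): [2.57, 2.57, 3.14, 3.14, 3.14, 3.14].

## Interface

Orientations are given as a unit quaternion [w, x, y, z].
In Python, from rig import * gives the robot as it stands.
- The arm moves only by the shell command python3 -m jog 'ROWS' [OPENING] [FORCE]. ROWS is JSON, one flat list of numbers, 6 for each row, row after row: the shift along the tool's x, y, z in mm, then the turn, a rotation vector about the tool's x, y, z in degrees. In form: [tx, ty, tz, wx, wy, wz, tx, ty, tz, wx, wy, wz, ...]. A call has 1 to 10 rows; each row is the pose to reach, as a shift and turn from the pose commanded when the call began, along the tool's axes at that moment; what a row does not reach only later rows make up. A row lasts 1/8 s, in which the tool goes at most 62.5 mm and 10.7 degrees, less where a joint would pass 70% of its speed; a pose out of reach is approached as far as the arm can. A call with a gripper value outside its range is refused whole. OPENING is the closure, from 0 (fully open) to 1 (shut), set as the call begins (- or left out, the last holds). The fingers move at their own pace and stop on an object; FORCE is the grip in N (left out, the last holds). Time passes only in rows, so rows that repeat a pose let the fingers close. It gives the time, the measured TCP pose, the force and the opening at its end, in the units of the state.
- get_state(): the state, without advancing time (a new reading comes with each control period).
- get_image(name): name is "scene" or "side" or "wrist"; returns a dict with "frame" (384x512x3 uint8, red, green, blue), "camera_matrix" (3x3 intrinsics, pixels), "rvec" (rotation vector, rad) and "tvec" (3), from world to camera coordinates, as OpenCV has them. Camera axes: x right, y down, z forward; pixel columns grow to the right and rows downward; lengths in m; the calibration is good to about 2 mm. A picture is of the moment at which its call begins. There is no depth.
- sign_off(): hands the job in, once; it reports no verdict.
The state is a dict: "clock": time; "qpos": joint angles; "qd": joint speeds; "effort": joint torques, N m; "position": TCP position; "ee_rot": TCP orientation; "contact_force": force on the tool from outside, world axes, zero at the start; "moment": the same for the moment, N m; "width": finger opening in m.
Only numpy, scipy, OpenCV 4.12 (cv2) and the standard library are available. Lean on these libraries where they do the work, as an engineer would, in place of code of your own. Each camera call takes 0.05 s, during which the arm holds its last target.

## Task

Demould the cast blanks: take the pull hook from its stand, hook each blank by its white wire bail, draw it up out of its deep bore with the hook (never touch a blank with the fingers while it is down in the mould), and stand it upright in the bin with its own colour label. When all the blanks are filed, leave the hook hanging in the fork of its stand again, and leave the jar, the bottle and the perforated plate where they are.

Things in the scene. Friction and masses are not known exactly. Their poses are not given: they have to be found in the camera images.
- blank_blue_mid (a point): centre of the blue cast blank, half-way up: a solid blue plastic cylinder 50 mm in diameter, 48 mm tall, about 110 g, with a white steel-wire bail (arch) cast into its top. z is its axis, up when it stands; the flat bail lies in its y-z plane, so its opening is passed through along x. 24 mm above its underside, 56 mm below the point _eye. None if this colour was not cast
- blank_blue_eye (a point): centre of the wire at the peak of the blue blank's bail, on its axis: a pointed arch of white-coated wire 5 mm thick; the opening under it is 27 mm wide at the foot and 29 mm high from the blank's top to the wire at the peak, with the sides sloping in over the upper 14 mm
- blank_yellow_mid (a point): centre of the yellow cast blank, half-way up: a solid yellow plastic cylinder 50 mm in diameter, 48 mm tall, about 110 g, with a white steel-wire bail (arch) cast into its top. z is its axis, up when it stands; the flat bail lies in its y-z plane, so its opening is passed through along x. 24 mm above its underside, 56 mm below the point _eye. None if this colour was not cast
- blank_yellow_eye (a point): centre of the wire at the peak of the yellow blank's bail, on its axis: a pointed arch of white-coated wire 5 mm thick; the opening under it is 27 mm wide at the foot and 29 mm high from the blank's top to the wire at the peak, with the sides sloping in over the upper 14 mm
- blank_red_mid (a point): centre of the red cast blank, half-way up: a solid red plastic cylinder 50 mm in diameter, 48 mm tall, about 110 g, with a white steel-wire bail (arch) cast into its top. z is its axis, up when it stands; the flat bail lies in its y-z plane, so its opening is passed through along x. 24 mm above its underside, 56 mm below the point _eye. None if this colour was not cast
- blank_red_eye (a point): centre of the wire at the peak of the red blank's bail, on its axis: a pointed arch of white-coated wire 5 mm thick; the opening under it is 27 mm wide at the foot and 29 mm high from the blank's top to the wire at the peak, with the sides sloping in over the upper 14 mm
- blank_green_mid (a point): centre of the green cast blank, half-way up: a solid green plastic cylinder 50 mm in diameter, 48 mm tall, about 110 g, with a white steel-wire bail (arch) cast into its top. z is its axis, up when it stands; the flat bail lies in its y-z plane, so its opening is passed through along x. 24 mm above its underside, 56 mm below the point _eye. None if this colour was not cast
- blank_green_eye (a point): centre of the wire at the peak of the green blank's bail, on its axis: a pointed arch of white-coated wire 5 mm thick; the opening under it is 27 mm wide at the foot and 29 mm high from the blank's top to the wire at the peak, with the sides sloping in over the upper 14 mm
- bin_blue_floor (a point): centre of the inner floor of the blue bin: a grey open square bin, 84 mm inside, walls 4 mm thick, 20 mm high above the inner floor, 4 mm floor, a loose 300 g bin standing on the table; its blue colour label slopes on its +x side (x, y along its walls, z up). Four bins stand two by two, 125 mm (x) by 108 mm (y) apart; which colour is where varies
- bin_yellow_floor (a point): centre of the inner floor of the yellow bin: a grey open square bin, 84 mm inside, walls 4 mm thick, 20 mm high above the inner floor, 4 mm floor, a loose 300 g bin standing on the table; its yellow colour label slopes on its +x side (x, y along its walls, z up). Four bins stand two by two, 125 mm (x) by 108 mm (y) apart; which colour is where varies
- bin_red_floor (a point): centre of the inner floor of the red bin: a grey open square bin, 84 mm inside, walls 4 mm thick, 20 mm high above the inner floor, 4 mm floor, a loose 300 g bin standing on the table; its red colour label slopes on its +x side (x, y along its walls, z up). Four bins stand two by two, 125 mm (x) by 108 mm (y) apart; which colour is where varies
- bin_green_floor (a point): centre of the inner floor of the green bin: a grey open square bin, 84 mm inside, walls 4 mm thick, 20 mm high above the inner floor, 4 mm floor, a loose 300 g bin standing on the table; its green colour label slopes on its +x side (x, y along its walls, z up). Four bins stand two by two, 125 mm (x) by 108 mm (y) apart; which colour is where varies
- mould_top (a point): centre of the top face of the four-cavity mould, a fixed aluminium block 160 x 160 mm, 138 mm high (x, y along its sides, z up), with side handles. Its four upright round bores, 60 mm in diameter and 125 mm deep, lie at x, y = +-36 mm from this point; each blank stands on the floor of a bore, so the peak of its bail is 43 mm below the top face
- stand_fork (a point): centre of the tool stand's fork, on its top face, 125 mm above the table: two flat prongs 18 mm wide and 6 mm thick with a 14 mm slot between them, open towards -x (prongs end 34 mm from this point in -x; the slot is closed 10 mm from it in +x; y across the slot, z up). The post, no higher than the fork, stands 44 mm or more away in +x
- hook_grip (a point): centre of the orange square handle (18 x 18 mm, 45 mm tall) of the loose 140 g pull hook: grip it here from above. Below it a round collar 34 mm across, 6 mm thick, whose underside (28.5 mm below this point) rests on the prongs at the start; then a straight upright 7 mm rod. z up along the rod, x towards the tip side; x, y square to the flats
- hook_bight (a point): middle of the hook's bottom bar, 7.5 mm in x and 123.5 mm in -z from hook_grip. The J is 7 mm round bar: from the foot of the rod (7.5 mm in -x of this point) the bottom bar runs 15 mm in +x, then the tip turns up and ends 13.5 mm above this point. Clear gap between rod and tip 8 mm; a caught wire's centre lies 6 mm above this point
- jar: bystander: green jar of pellets with a steel cap, 64 mm in diameter, 95 mm tall, standing; origin at the centre of its underside
- bottle: bystander: white bottle of release agent with a red cap, 60 mm in diameter, 170 mm tall, standing; origin at the centre of its underside
- plate: bystander: perforated steel plate lying flat, 110 x 50 x 5 mm (x, y, z); origin at the centre of its underside
There are look-alikes about, which are no part of the job. Leave any pink or turquoise look-alike of the part that bears bin_blue_floor alone.

How it is judged:
By the outcome, as a careful person would: the job done as asked, in the order asked, and still so for the second after the job is handed in, with the robot touching nothing.
Of blank_blue, blank_yellow, blank_red, blank_green only 3 to 4 are there at a start; the rules pass over those that are not, and their reading is None.
At some moment in a run one of bin_blue, bin_yellow, bin_red, bin_green may be knocked a few centimetres aside while the robot is not near it.
Once in a run the grip may slacken for a moment while it holds something.
It also fails if it takes over 210 s, if anything falls off the work surface, if the arm or the gripper's body presses on something with over 40 N, if the wrist force passes 120 N, or if a joint passes its speed limit or range.

## Working session

There is one attempt and no reset: what is moved stays moved. The work goes in short steps, Python scripts to look and compute and a shell command to move; the robot and the scene stay as the last step left them, time stands still between calls to the robot, and variables do not carry over. Pictures are saved under pics/ and viewed, and the job is handed in when it is done.

```bash
ls -la; mkdir -p pics
python3 - <<'E'
from rig import *
import cv2
s=get_state()
print({k:s[k] for k in s})
for n in ["scene","side","wrist"]:
    d=get_image(n)
    cv2.imwrite(f"pics/{n}0.png",d["frame"][:,:,::-1])
    print(n,d["camera_matrix"],d["rvec"],d["tvec"])
E
```

```text
total 12
drwxr-xr-x  3 agent agent 4096 Dec  6 11:34 .
drwxr-xr-x 23 root  root  4096 Dec  6 11:34 ..
drwxr-xr-x  2 agent agent 4096 Dec  6 11:34 pics
{'clock': 0.0, 'qpos': array([-1.24497779e+00,  2.76582315e-01,  1.50617464e+00,  2.59024905e-05,
        1.36074090e+00, -1.21017465e-01]), 'qd': array([-0.00012145, -0.00121951, -0.00021637, -0.00200538, -0.00056825,
       -0.0003206 ]), 'effort': array([-1.81007584e-05, -4.16775262e+01, -2.45805770e+01, -4.16543098e-04,
        1.11028960e-02, -1.48342275e-05]), 'position': array([ 0.24828927, -0.51804401,  0.24943041]), 'ee_rot': array([-9.48907663e-04,  9.75146000e-01,  2.21561213e-01, -8.47790361e-05]), 'contact_force': array([-0.18346695, -0.15575348, -0.43145667]), 'moment': array([0.01044988, 0.01886033, 0.01825009]), 'width': 0.08546251822317646}
scene [[389.75609848   0.         257.74715348]
 [  0.         389.75609848 194.15004554]
 [  0.           0.           1.        ]] [ 1.45779796  2.34401751 -0.71563006] [ 0.35222777 -0.32013693  1.32059874]
side [[374.67977255   0.         259.22908853]
 [  0.         374.67977255 194.26568573]
 [  0.           0.           1.        ]] [ 0.65010686 -2.44190685  1.41695951] [0.45098462 0.283873   0.62344357]
wrist [[343.3606526    0.         256.90892117]
 [  0.         343.3606526  196.78414562]
 [  0.           0.           1.        ]] [-2.43388293  1.53258295  0.2373713 ] [-0.57370938 -0.03933544  0.37991308]
```

View pics/scene0.png

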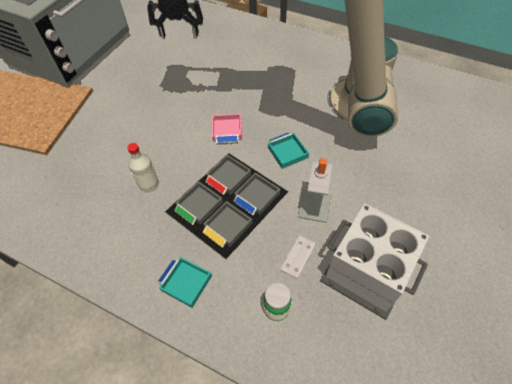

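View pics/side0.png

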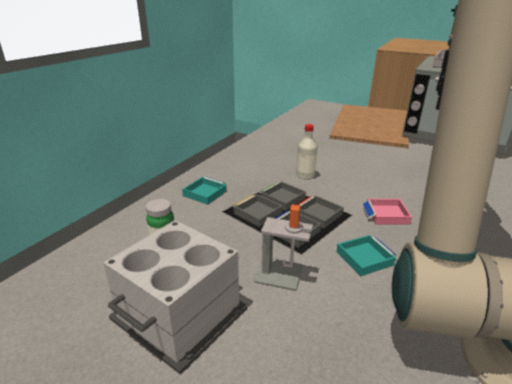

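View pics/wrist0.png

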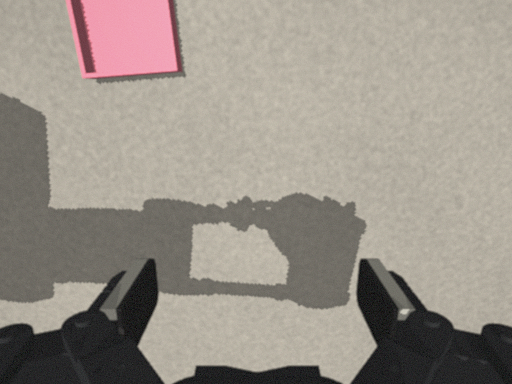

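The scene view shows the mould with four bores at (385,250), the hook in its stand with the orange handle at (322,165), and four grey bins on a dark mat: red (216,186), blue (245,205), green (186,215) and yellow (215,237). The look-alikes with blue labels are pink (227,128) and turquoise (288,150) and (186,282). The orange handle appears only once; the red cap at (133,148) belongs to the bottle. I'll take close crops to check the choice and measure.

```bash
cat > h.py <<'E'
from rig import *
import cv2, numpy as np
def cam(n):
    d=get_image(n); R=cv2.Rodrigues(np.array(d["rvec"],float))[0]
    d["R"]=R; d["t"]=np.array(d["tvec"],float).ravel(); d["K"]=np.array(d["camera_matrix"]); d["c"]=-R.T@d["t"]; return d
def ray(d,uv):
    v=np.linalg.inv(d["K"])@np.array([uv[0],uv[1],1.0]); v=d["R"].T@v; return v/np.linalg.norm(v)
def onz(d,uv,z):
    v=ray(d,uv); return d["c"]+v*(z-d["c"][2])/v[2]
def proj(d,p):
    q=d["K"]@(d["R"]@np.array(p,float)+d["t"]); return q[:2]/q[2]
def tri(d1,u1,d2,u2):
    a,b=ray(d1,u1),ray(d2,u2)
    s=np.linalg.lstsq(np.c_[a,-b],d2["c"]-d1["c"],rcond=None)[0]
    p,q=d1["c"]+s[0]*a,d2["c"]+s[1]*b; return (p+q)/2,np.linalg.norm(p-q)
def hsv(d): return cv2.cvtColor(d["frame"],cv2.COLOR_RGB2HSV)
def save(d,name,box=None,f=1):
    im=d["frame"][:,:,::-1]
    if box: im=im[box[1]:box[3],box[0]:box[2]]
    cv2.imwrite("pics/"+name,cv2.resize(im,None,fx=f,fy=f,interpolation=cv2.INTER_CUBIC))
def blobs(mask,mn=15):
    n,l,st,c=cv2.connectedComponentsWithStats(mask.astype(np.uint8)); return [(st[i,4],c[i].round(1),st[i,:4]) for i in range(1,n) if st[i,4]>=mn]
E
python3 - <<'E'
from h import *
a=cam("scene"); b=cam("side")
save(a,"s1.png",(300,140,440,320),4); save(a,"s2.png",(150,140,300,260),5); save(b,"d1.png",(90,190,330,360),3)
def om(d):
    h=hsv(d); return (h[...,0]<15)&(h[...,1]>170)&(h[...,2]>120)
for d in (a,b): print(blobs(om(d)))
E
```

```text
[(np.int32(80), array([132.6, 147.9]), array([128, 143,  10,  11], dtype=int32)), (np.int32(81), array([322. , 165.3]), array([319, 159,   8,  14], dtype=int32)), (np.int32(97), array([215.5, 184.6]), array([207, 178,  18,  14], dtype=int32))]
[(np.int32(35), array([308.6, 127.3]), array([306, 125,   7,   6], dtype=int32)), (np.int32(179), array([294.2, 215.1]), array([290, 204,  10,  23], dtype=int32))]
```

View pics/s1.png

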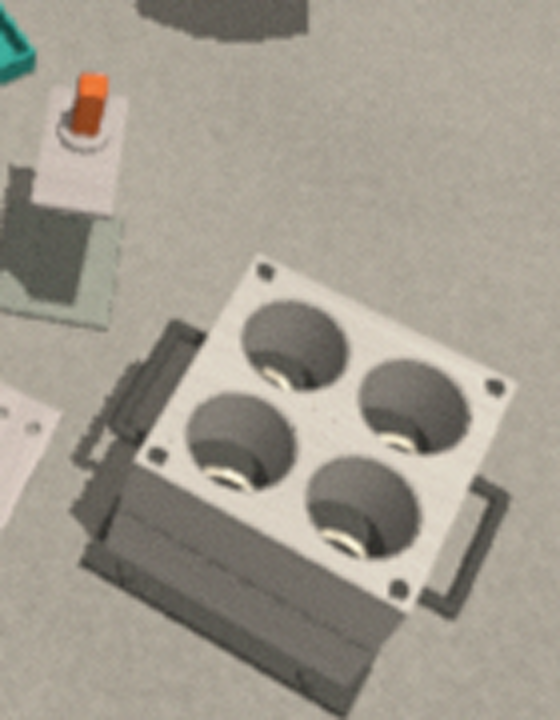

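View pics/s2.png

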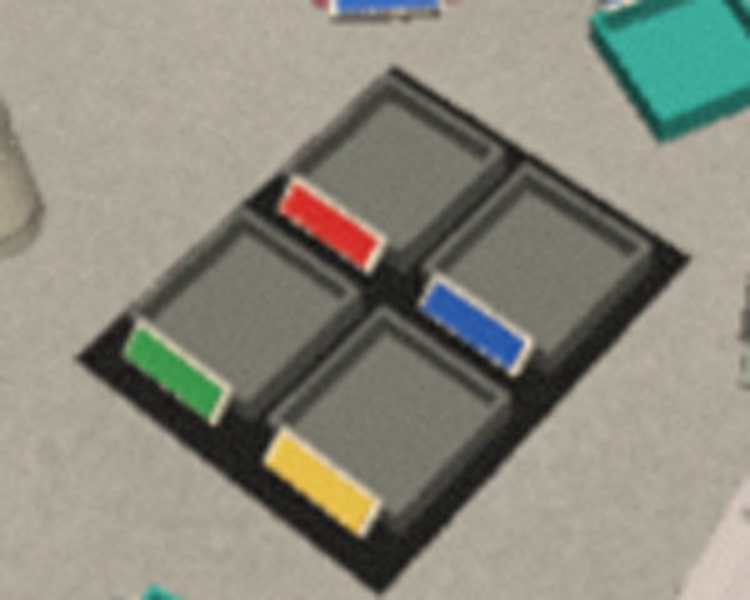

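View pics/d1.png

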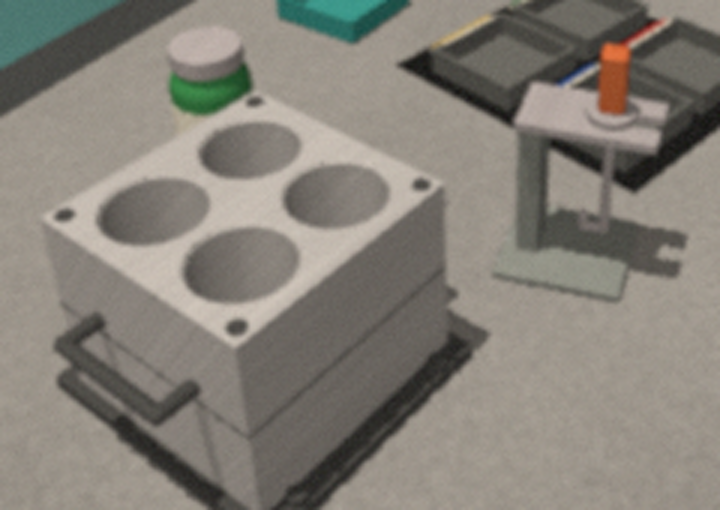

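The crops confirm the choice. All four bores show a white bail at the bottom, and the four grey bins sit on the black mat. Next I'll compute the positions.

Run:
```python
from h import *
np.set_printoptions(precision=4,suppress=True)
a=cam("scene"); b=cam("side"); w=cam("wrist")
P=[onz(a,(300+x/4,140+y/4),.138) for x,y in [(265,271),(495,388),(399,589),(157,455)]]
print("mould corners",P,np.mean(P,0))
Q=[onz(b,(90+x/3,190+y/3),.138) for x,y in [(254,101),(421,184),(236,327),(64,215)]]
print("side",Q,np.mean(Q,0))
B=[onz(a,(300+x/4,140+y/4),.138) for x,y in [(295,345),(415,407),(363,508),(241,443)]]
print("bores",B,np.mean(B,0))
print("grip tri",tri(a,(322,165.3),b,(294.2,215.1)))
F=[onz(a,(300+x/4,140+y/4),.125) for x,y in [(50,88),(128,99),(115,214),(34,204)]]
print("fork corners",F)
F=[onz(b,(90+x/3,190+y/3),.125) for x,y in [(668,103),(530,85),(516,120),(655,144)]]
print("fork side",F)
for n,c in dict(red=[(389,82),(501,153),(410,262),(297,175)],blue=[(529,168),(648,246),(548,367),(432,272)],green=[(243,214),(357,293),(250,408),(140,313)],yellow=[(385,308),(507,400),(395,523),(279,423)]).items():
    p=[onz(a,(150+x/5,140+y/5),.024) for x,y in c]; print(n,np.mean(p,0),np.degrees(np.arctan2(*(p[3]-p[0])[[1,0]])))
s=get_state(); Rt=cv2.Rodrigues(np.array([0.,0,0]))[0]
from scipy.spatial.transform import Rotation as R
q=s["ee_rot"]; T=R.from_quat([q[1],q[2],q[3],q[0]]).as_matrix(); print("T",T)
print("cam in tool",T.T@(w["c"]-s["position"]), "axes",T.T@w["R"].T)
```

```text
mould corners [array([0.4994, 0.1458, 0.138 ]), array([0.5172, 0.2859, 0.138 ]), array([0.6564, 0.269 , 0.138 ]), array([0.6397, 0.1293, 0.138 ])] [0.5782 0.2075 0.138 ]
side [array([0.6363, 0.1268, 0.138 ]), array([0.4967, 0.1436, 0.138 ]), array([0.5141, 0.2835, 0.138 ]), array([0.6533, 0.2669, 0.138 ])] [0.5751 0.2052 0.138 ]
bores [array([0.5398, 0.1767, 0.138 ]), array([0.5486, 0.2487, 0.138 ]), array([0.6204, 0.2396, 0.138 ]), array([0.6125, 0.1685, 0.138 ])] [0.5803 0.2084 0.138 ]
grip tri (array([0.4389, 0.0076, 0.1554]), np.float64(0.0019822508840817697))
fork corners [array([ 0.4171, -0.0232,  0.125 ]), array([0.4035, 0.0257, 0.125 ]), array([0.4913, 0.0501, 0.125 ]), array([0.5062, 0.0023, 0.125 ])]
fork side [array([ 0.4104, -0.0251,  0.125 ]), array([0.5005, 0.0026, 0.125 ]), array([0.4888, 0.0435, 0.125 ]), array([0.4   , 0.0218, 0.125 ])]
red [ 0.4816 -0.2433  0.024 ] -9.957913248977277
blue [ 0.5053 -0.1408  0.024 ] -10.566348461245695
green [ 0.6019 -0.273   0.024 ] -11.355593727701303
yellow [ 0.6258 -0.1687  0.024 ] -10.083000407687923
T [[ 0.9018  0.4321 -0.0001]
 [ 0.4321 -0.9018  0.0001]
 [-0.     -0.0002 -1.    ]]
cam in tool [ 0.076  -0.0002 -0.1234] axes [[-0.0003 -0.9542 -0.2993]
 [ 1.     -0.     -0.0008]
 [ 0.0008 -0.2993  0.9542]]
```

```bash
python3 -m jog '[323,-392,-50,0,0,0,323,-392,-50,0,0,0,323,-392,-50,0,0,0,323,-392,-50,0,0,0,323,-392,-50,0,0,0,323,-392,-50,0,0,0,323,-392,-50,0,0,0,323,-392,-50,0,0,0,323,-392,-50,0,0,0,323,-392,-50,0,0,0]'
python3 - <<'E'
from h import *
w=cam("wrist"); save(w,"w1.png"); print(get_state()["position"],get_state()["qpos"])
E
```

```text
clock: 1.65
position: [0.3704, -0.0252, 0.3004]
ee_rot: [0.001, 0.975, 0.223, -0.0]
contact_force: [-0.1, -0.1, 0.2]
width: 0.085
[ 0.37024769 -0.02612238  0.30022384] [-2.57456745e-01 -6.94229777e-02  1.78190593e+00 -1.13502380e-03
  1.42903609e+00  8.66372457e-01]
```

```bash
python3 -m jog '[213,-120,0,0,0,0,213,-120,0,0,0,0,213,-120,0,0,0,0,213,-120,0,0,0,0,213,-120,0,0,0,0,213,-120,0,0,0,0]'
python3 - <<'E'
from h import *
w=cam("wrist"); save(w,"w2.png"); print(get_state()["position"],get_state()["qpos"])
E
```

```text
clock: 2.45
position: [0.5107, 0.1725, 0.2995]
ee_rot: [0.001, 0.975, 0.22, -0.001]
contact_force: [0.2, -1.5, 0.1]
width: 0.085
[0.51038704 0.17243723 0.29989434] [ 1.97311862e-01  1.97537207e-01  1.48957087e+00 -1.05412238e-03
  1.45604635e+00  1.32424896e+00]
```

View pics/w1.png

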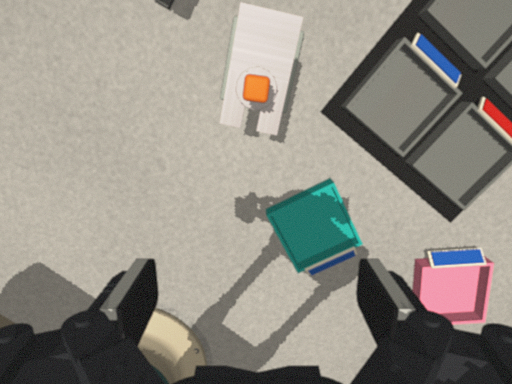

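View pics/w2.png

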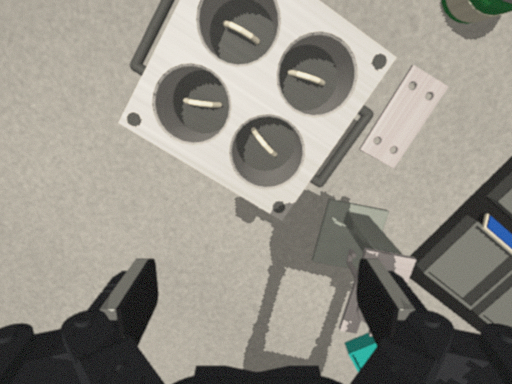

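w1 shows the handle at (257,88) in the fork, with the slot open towards the robot. w2 shows four bails at (240,31), (307,77), (203,103) and (264,141). I'll extract the bail lines and colours, plus the handle yaw.

Run:
```python
from h import *
np.set_printoptions(precision=4,suppress=True)
w=cam("wrist"); save(w,"w2b.png",(120,0,400,210),2.8)
h=hsv(w); f=w["frame"]
B=[onz(w,(x,y),.138) for x,y in [(238,24),(317,73),(191,103),(267,151)]]; print("bores",B,np.mean(B,0))
m=((h[...,2]>150)&(f.min(2)>110)).astype(np.uint8)
for u,v,x,y in [(238,24,240,31),(317,73,307,77),(191,103,203,103),(267,151,264,141)]:
    mm=np.zeros_like(m); cv2.circle(mm,(u,v),29,1,-1); q=m*mm
    n,l,st,c=cv2.connectedComponentsWithStats(q); i=1+st[1:,4].argmax()
    ys,xs=np.nonzero(l==i); (cx,cy),(a,b),an=cv2.minAreaRect(np.c_[xs,ys].astype(np.float32))
    bx=cv2.boxPoints(((cx,cy),(a,b),an))
    e=(bx[1]-bx[0],bx[2]-bx[1]); d=max(e,key=np.linalg.norm)/2
    p0=onz(w,(cx-d[0],cy-d[1]),.08); p1=onz(w,(cx+d[0],cy+d[1]),.08)
    v_=p1-p0
    vals=f[(mm>0)&(q==0)].astype(float)
    hs=h[(mm>0)&(h[...,1]>110)]
    print((cx,cy),a,b,"eye",onz(w,(cx,cy),.095),"len",np.linalg.norm(v_),"yaw of y",np.degrees(np.arctan2(v_[1],v_[0])), "sat px",len(hs),np.median(hs,0) if len(hs) else None)
```

```text
bores [array([0.6146, 0.2381, 0.138 ]), array([0.6096, 0.1679, 0.138 ]), array([0.5462, 0.2483, 0.138 ]), array([0.5376, 0.1764, 0.138 ])] [0.577  0.2077 0.138 ]
(241.9451904296875, 30.220863342285156) 39.40903854370117 6.678562164306641 eye [0.617  0.2379 0.095 ] len 0.034955841050241986 yaw of y -90.50499590230456 sat px 0 None
(306.6743469238281, 75.75228881835938) 37.355224609375 6.034305572509766 eye [0.6081 0.1695 0.095 ] len 0.03547785912450178 yaw of y -80.19944956517658 sat px 0 None
(201.28915405273438, 102.63409423828125) 37.20766830444336 5.7907023429870605 eye [0.5457 0.2464 0.095 ] len 0.03566004137565014 yaw of y -71.71792720514789 sat px 0 None
(263.04315185546875, 142.3959503173828) 34.71131896972656 5.79361629486084 eye [0.5371 0.179  0.095 ] len 0.034723839450678855 yaw of y -113.45014575581452 sat px 0 None
```

View pics/w2b.png

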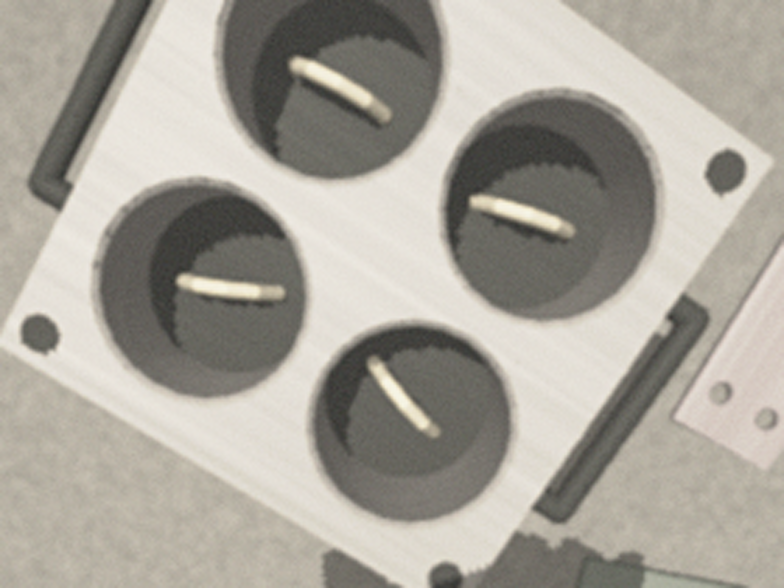

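The blank tops look grey, so each colour will only be known once the blank is drawn. Now the hook handle and fork from w1.

```bash
cat >> h.py <<'E'
from scipy.spatial.transform import Rotation as Ro
def rot(q): return Ro.from_quat([q[1],q[2],q[3],q[0]]).as_matrix()
def tool(p,st=None):
    s=st or get_state(); T=rot(s["ee_rot"]); return T.T@(np.array(p)-s["position"])*1000
def yaw(st=None):
    s=st or get_state(); T=rot(s["ee_rot"]); return np.degrees(np.arctan2(T[1,0],T[0,0]))
E
python3 - <<'E'
from h import *
np.set_printoptions(precision=4,suppress=True)
w=cam("wrist"); s=get_state()
T=rot(s["ee_rot"]); M=T.T@w["R"].T; o=T.T@(w["c"]-s["position"])
im=cv2.imread("pics/w1.png")[:,:,::-1]; d=dict(w); d["frame"]=im
T1=rot([0.001,.975,.223,0]); d["R"]=(T1@M).T; d["c"]=np.array([.3703,-.0257,.3003])+T1@o; d["t"]=-d["R"]@d["c"]
save(d,"w1b.png",(200,0,320,150),5)
h=hsv(d); m=((h[...,0]<15)&(h[...,1]>150)&(h[...,2]>100)).astype(np.uint8)
m[:,:200]=0;m[:,320:]=0;m[150:]=0
print(blobs(m))
ys,xs=np.nonzero(m); bx=cv2.boxPoints(cv2.minAreaRect(np.c_[xs,ys].astype(np.float32)))
P=np.array([onz(d,p,.176) for p in bx]); print(bx,P,P.mean(0)); 
for i in range(4):
    e=P[(i+1)%4]-P[i]; print(np.linalg.norm(e),np.degrees(np.arctan2(e[1],e[0])))
print(s["position"],yaw(s),s["clock"])
E
```

```text
[(np.int32(592), array([256. ,  88.2]), array([243,  75,  26,  27], dtype=int32))]
[[242.3231  99.4154]
 [245.5077  73.9385]
 [269.6308  76.9538]
 [266.4462 102.4308]] [[ 0.428   0.0133  0.176 ]
 [ 0.444   0.0184  0.176 ]
 [ 0.4494  0.0027  0.176 ]
 [ 0.4334 -0.0027  0.176 ]] [0.4387 0.0079 0.176 ]
0.016817841329405035 17.628124826617015
0.01651541619678958 -70.97712190470446
0.016857360552876927 -161.16563624633127
0.01686936763370663 108.87203961302122
[0.5102 0.1728 0.3005] 25.440445228369054 2.6
```

View pics/w1b.png

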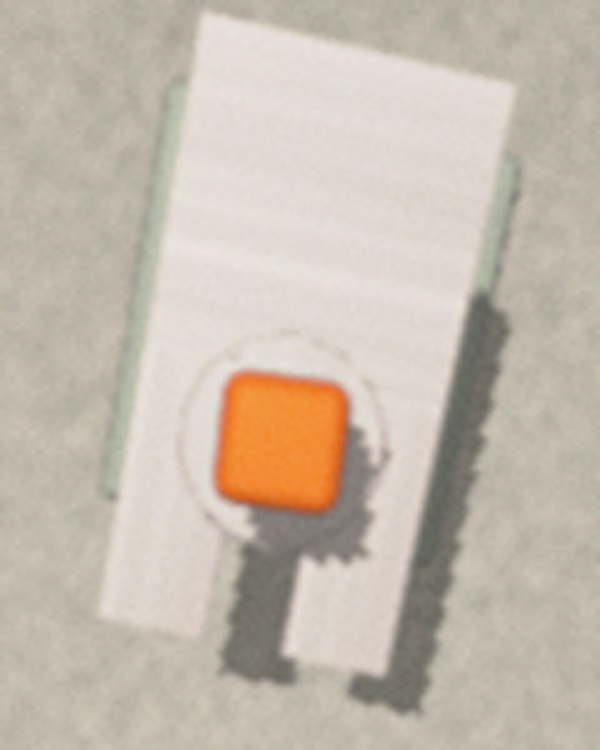

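```bash
python3 -m jog '[-135,118,60,0,0,7,-135,118,60,0,0,7,-135,118,60,0,0,7,-135,118,60,0,0,7,-135,118,60,0,0,7,-135,118,60,0,0,7]'
python3 - <<'E'
from h import *
np.set_printoptions(precision=2,suppress=True)
w=cam("wrist"); save(w,"w3.png"); print(tool([.4387,.0079,.155]),yaw())
E
```

```text
clock: 3.35
position: [0.4407, 0.0106, 0.2411]
ee_rot: [0.0, 0.987, 0.162, 0.001]
contact_force: [0.5, -0.3, 0.7]
width: 0.0854
[-2.94  2.03 85.96] 18.6770588937925
```

```bash
python3 -m jog '[-3,2,40,0,0,0,-3,2,65,0,0,0,-3,2,80,0,0,0,-3,2,86,0,0,0,-3,2,86,0,0,0,-3,2,86,0,0,0]'
python3 - <<'E'
from h import *
np.set_printoptions(precision=2,suppress=True)
a=cam("side"); save(a,"d3.png",(230,170,370,310),4); print(tool([.4387,.0079,.155]),yaw())
E
```

```text
clock: 4.15
position: [0.4384, 0.0073, 0.155]
ee_rot: [0.0, 0.987, 0.162, 0.001]
contact_force: [-0.6, -0.5, -0.6]
width: 0.0855
[ 0.58 -0.5   0.03] 18.62438172145383
```

View pics/d3.png

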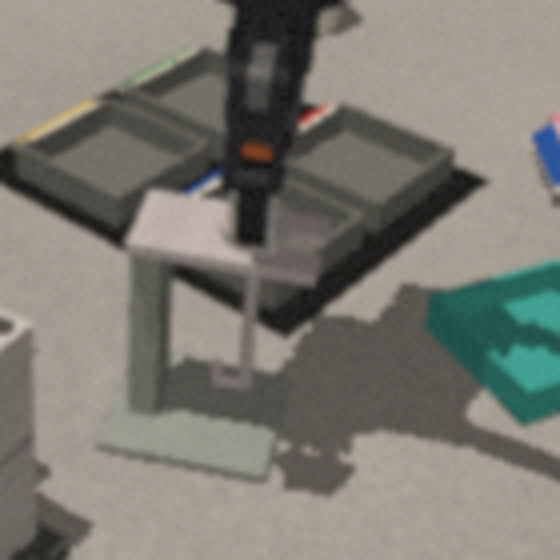

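The gripper straddles the handle, and the hook tip points towards the post. Closing now.

```bash
python3 -m jog '[0,0,0,0,0,0,0,0,0,0,0,0,0,0,0,0,0,0,0,0,0,0,0,0,0,0,0,0,0,0,0,0,0,0,0,0]' 1 100
python3 -m jog '[0,0,-5,0,0,0,0,0,-10,0,0,0,0,0,-10,0,0,0,0,0,-10,0,0,0]'
python3 - <<'E'
from h import *
s=get_state();print(s["position"],yaw(s))
for n in("scene","side"):
    a=cam(n); p=proj(a,s["position"]).astype(int); save(a,n+"4.png",(p[0]-60,p[1]-40,p[0]+60,p[1]+60),5)
E
```

```text
clock: 4.95
position: [0.4377, 0.0071, 0.1545]
ee_rot: [0.0, 0.987, 0.162, 0.0]
contact_force: [-0.8, -0.6, 2.3]
width: 0.0169
clock: 5.45
position: [0.4375, 0.0072, 0.1642]
ee_rot: [0.0, 0.987, 0.162, -0.0]
contact_force: [-0.5, 0.1, -1.2]
width: 0.0166
[0.4375361  0.00716034 0.16421704] 18.598268295329582
```

View pics/side4.png

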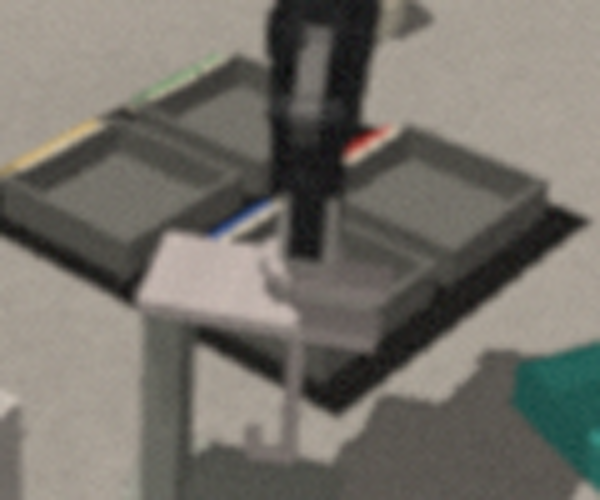

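The hook has come off the prongs and is held straight. Next I'll withdraw it along the slot and lift.

```bash
python3 -m jog '[-20,-1,0,0,0,0,-45,-2,0,0,0,0,-68,-3,0,0,0,0,-68,-3,-10,0,0,0,-68,-3,-60,0,0,0,-68,-3,-120,0,0,0,-68,-3,-140,0,0,0,-68,-3,-140,0,0,0]'
python3 - <<'E'
from h import *
np.set_printoptions(precision=4,suppress=True)
s=get_state();print(s["position"],yaw(s), tool([.595,.238,.31],s))
a=cam("scene");b=cam("side"); save(a,"s5.png"); save(b,"d5.png")
E
```

```text
clock: 6.55
position: [0.3737, -0.0119, 0.3064]
ee_rot: [0.001, 0.987, 0.162, 0.003]
contact_force: [0.2, 0.5, -1.8]
width: 0.0167
[ 0.3737 -0.0119  0.3064] 18.605507659123838 [ 289.4682 -166.1816   -2.601 ]
```

View pics/d5.png

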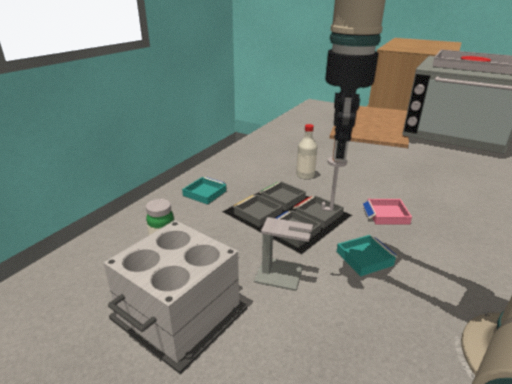

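```bash
python3 -m jog '[289,-166,-5,0,0,19,289,-166,-5,0,0,19,289,-166,-5,0,0,19,289,-166,-5,0,0,19,289,-166,-5,0,0,19,289,-166,-5,0,0,19,289,-166,-5,0,0,19,289,-166,-5,0,0,19]'
python3 - <<'E'
from h import *
np.set_printoptions(precision=4,suppress=True)
s=get_state();print(s["position"],yaw(s), tool([.595,.238,.31],s))
w=cam("wrist"); save(w,"w6.png"); a=cam("scene");b=cam("side"); 
for n,d in(("scene",a),("side",b)):
    p=proj(d,s["position"]-[0,0,.1]).astype(int); print(p);save(d,n+"6.png",(max(0,p[0]-60),p[1]-60,p[0]+60,p[1]+40),5)
E
```

```text
clock: 7.65
position: [0.5922, 0.2373, 0.3074]
ee_rot: [0.001, 1.0, -0.003, -0.002]
contact_force: [-0.1, -0.2, -0.7]
width: 0.0167
[0.5922 0.2373 0.3074] -0.3945397271328399 [ 2.7519 -0.7321 -2.6254]
[402 241]
[145 229]
```

View pics/w6.png

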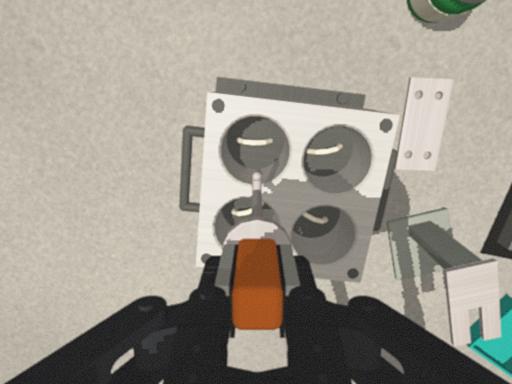

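View pics/side6.png

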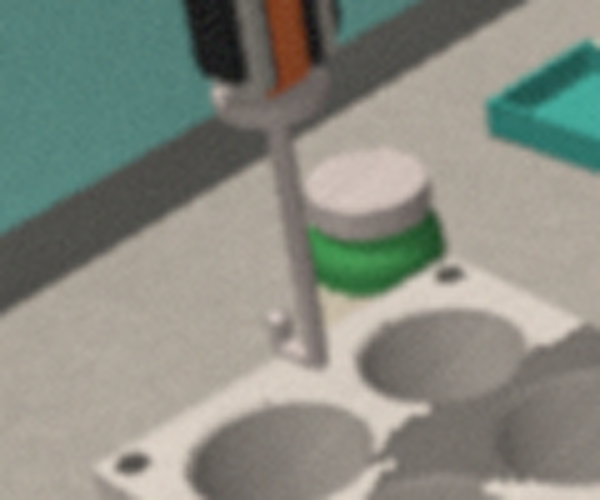

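View pics/scene6.png

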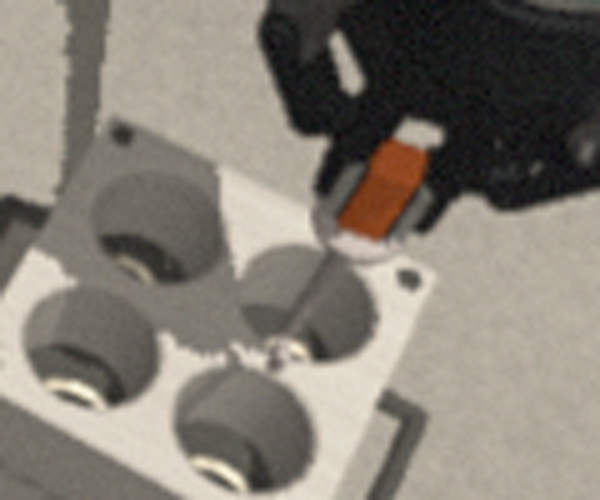

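The wrist view shows the hook tip at (257,177) and bail A at (255,142), in line with each other. I'll check both positions numerically.

Run:
```python
from h import *
np.set_printoptions(precision=4,suppress=True)
s=get_state(); w=cam("wrist"); save(w,"w6b.png",(205,100,385,240),4.4)
z=s["position"][2]-.001-.1235+.0135
print("tip",onz(w,(257.5,176),z), "exp",s["position"]+[.0012+.015,0,0])
h=hsv(w);f=w["frame"]; m=((f.min(2)>165)).astype(np.uint8)
for (x0,y0,x1,y1) in [(232,130,280,150),(300,138,346,160),(230,205,252,217),(300,205,330,225)]:
    q=np.zeros_like(m);q[y0:y1,x0:x1]=m[y0:y1,x0:x1]; b=blobs(q,10); print(b,[onz(w,c[1],.095) for c in b])
```

```text
tip [0.6099 0.2363 0.1982] exp [0.6086 0.2368 0.3092]
[(np.int32(129), array([252.7, 142.2]), array([238, 139,  34,   7], dtype=int32))] [array([0.6183, 0.2408, 0.095 ])]
[(np.int32(104), array([302.8, 144.6]), array([300, 138,  11,  22], dtype=int32)), (np.int32(140), array([323.6, 150.8]), array([307, 146,  34,   9], dtype=int32))] [array([0.6156, 0.1915, 0.095 ]), array([0.6093, 0.1707, 0.095 ])]
[(np.int32(78), array([242.4, 212.5]), array([232, 209,  20,   7], dtype=int32))] [array([0.545 , 0.2524, 0.095 ])]
[] []
```

View pics/w6b.png

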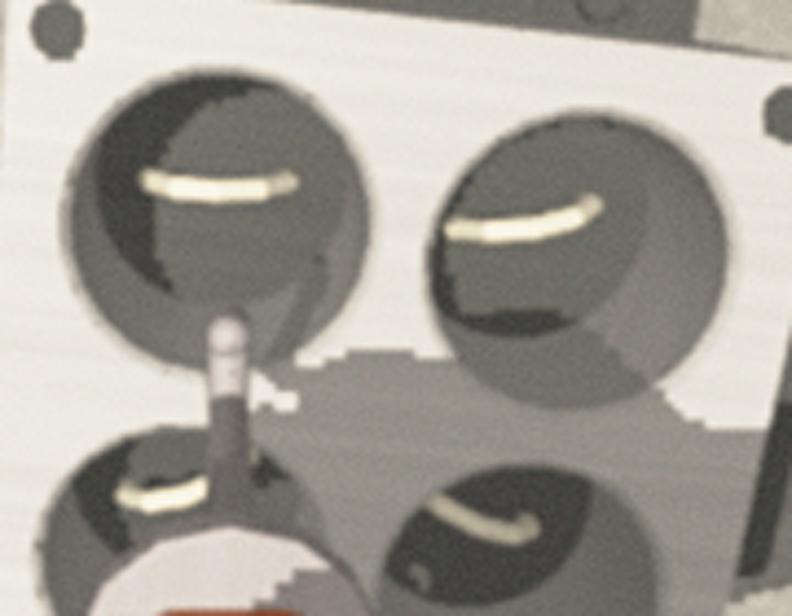

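```bash
python3 -m jog '[1,-2,20,0,0,0,1,-2,40,0,0,0,1,-2,60,0,0,0,1,-2,80,0,0,0,1,-2,95,0,0,0,1,-2,104,0,0,0,1,-2,109,0,0,0,1,-2,109,0,0,0]'
python3 - <<'E'
from h import *
np.set_printoptions(precision=4,suppress=True)
s=get_state();print(s["position"],yaw(s))
w=cam("wrist"); save(w,"w7.png",(180,60,400,240),3.6)
E
```

```text
clock: 8.85
position: [0.5943, 0.2398, 0.2004]
ee_rot: [0.0, 1.0, -0.003, 0.0]
contact_force: [0.7, -0.3, -1.0]
width: 0.0167
[0.5943 0.2398 0.2004] -0.40052103074023243
```

View pics/w7.png

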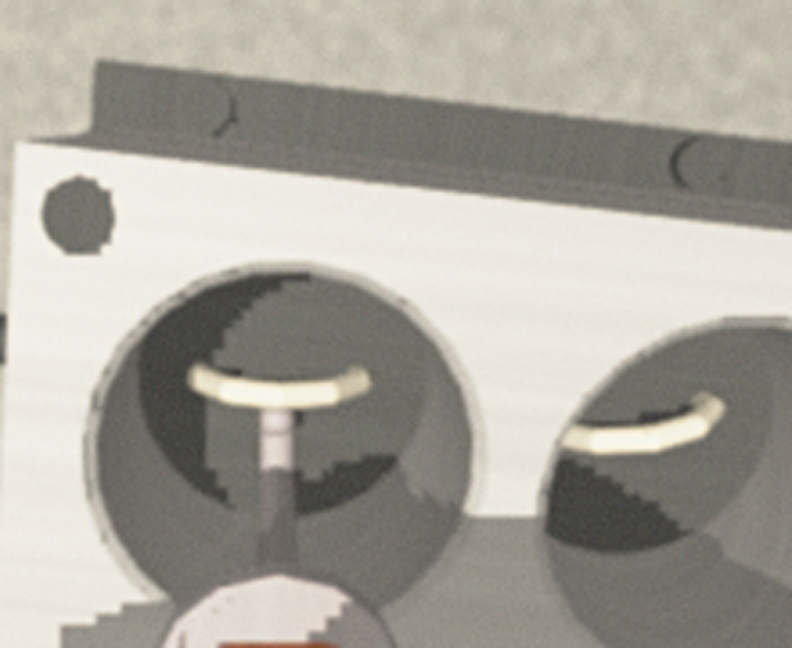

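```bash
python3 -m jog '[0,0,3,0,0,0,0,0,3,0,0,0,5,0,3,0,0,0,10,0,3,0,0,0,14,0,3,0,0,0,15,0,3,0,0,0,15,0,3,0,0,0]'
python3 - <<'E'
from h import *
np.set_printoptions(precision=4,suppress=True)
s=get_state();print(s["position"],yaw(s))
w=cam("wrist"); save(w,"w8.png",(180,60,400,240),3.6)
E
```

```text
clock: 9.78
position: [0.6092, 0.2397, 0.1971]
ee_rot: [0.0, 1.0, -0.004, -0.0]
contact_force: [0.1, -0.4, -1.6]
width: 0.0168
[0.6092 0.2397 0.1971] -0.4066641637435967
```

View pics/w8.png

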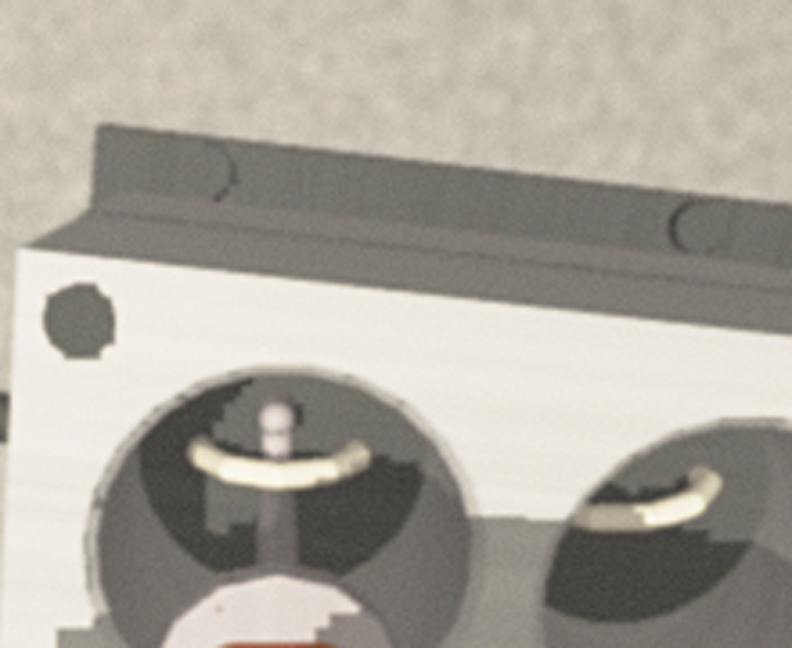

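The tip has passed through the bail. I'll raise slowly, checking the force.

```bash
python3 -m jog '[0,0,-4,0,0,0,0,0,-8,0,0,0,0,0,-12,0,0,0,0,0,-16,0,0,0,0,0,-22,0,0,0,0,0,-28,0,0,0,0,0,-34,0,0,0,0,0,-40,0,0,0,0,0,-40,0,0,0]'
python3 - <<'E'
from h import *
w=cam("wrist"); save(w,"w9.png",(180,60,400,260),3)
E
```

```text
clock: 10.95
position: [0.6096, 0.2398, 0.238]
ee_rot: [-0.0, 1.0, -0.003, 0.001]
contact_force: [-0.0, 0.7, -2.6]
width: 0.0167
```

View pics/w9.png

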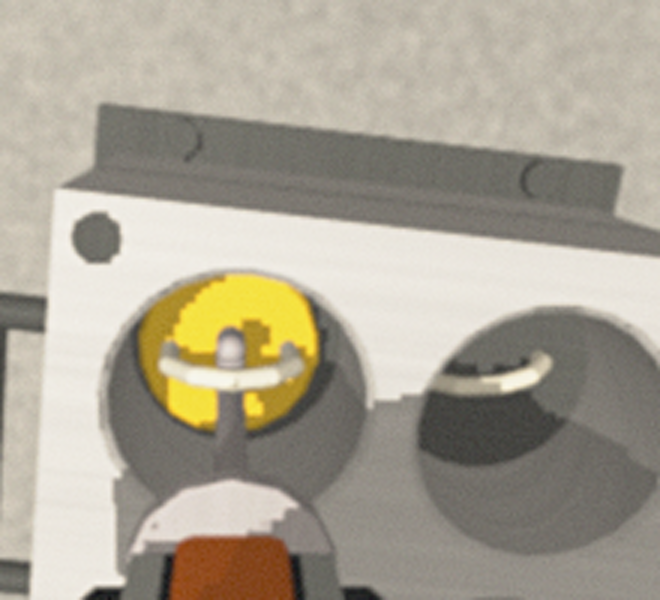

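Yellow blank hooked and hanging. I'll lift it clear of the mould and re-measure the bins.

```bash
python3 -m jog '[0,0,-15,0,0,0,0,0,-35,0,0,0,0,0,-60,0,0,0,0,0,-85,0,0,0,0,0,-110,0,0,0,0,0,-125,0,0,0,0,0,-130,0,0,0,0,0,-130,0,0,0]'
cat >> h.py <<'E'
def labels(d):
    h=hsv(d); H,S,V=[h[...,i].astype(int) for i in range(3)]
    r=dict(red=((H<6)|(H>174)),yellow=(H>18)&(H<30),green=(H>45)&(H<75),blue=(H>104)&(H<122))
    out={}
    for k,m in r.items():
        out[k]=blobs(m&(S>130)&(V>60),20)
    return out
E
python3 - <<'E'
from h import *
np.set_printoptions(precision=4,suppress=True)
s=get_state();print(s["position"],yaw(s))
a=cam("scene"); b=cam("side"); save(a,"s10.png"); save(b,"d10.png")
for k,v in labels(a).items(): print(k,[(x[0],x[1],onz(a,x[1],.017)) for x in v])
E
```

```text
clock: 12.0
position: [0.6091, 0.2397, 0.367]
ee_rot: [0.0, 1.0, -0.004, -0.0]
contact_force: [1.1, 0.9, -2.4]
width: 0.0168
[0.6091 0.2397 0.367 ] -0.40120705763023234
red [(np.int32(101), array([132.8, 148. ]), array([ 0.5227, -0.5614,  0.017 ])), (np.int32(127), array([215.4, 184.7]), array([ 0.5309, -0.264 ,  0.017 ]))]
yellow [(np.int32(152), array([213.4, 236.4]), array([ 0.6769, -0.186 ,  0.017 ])), (np.int32(574), array([398., 258.]), array([0.5248, 0.264 , 0.017 ]))]
green [(np.int32(88), array([184.6, 214.1]), array([ 0.6525, -0.291 ,  0.017 ])), (np.int32(95), array([276.1, 309.1]), array([0.7778, 0.043 , 0.017 ]))]
blue [(np.int32(89), array([227. , 138.4]), array([ 0.3629, -0.3192,  0.017 ])), (np.int32(110), array([244.1, 204.5]), array([ 0.554 , -0.1591,  0.017 ])), (np.int32(62), array([166.7, 270.5]), array([ 0.811 , -0.2432,  0.017 ]))]
```

View pics/s10.png

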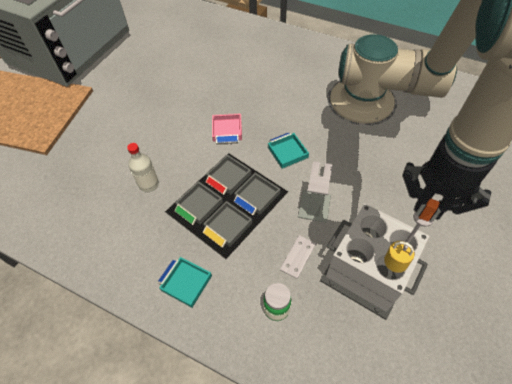

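View pics/d10.png

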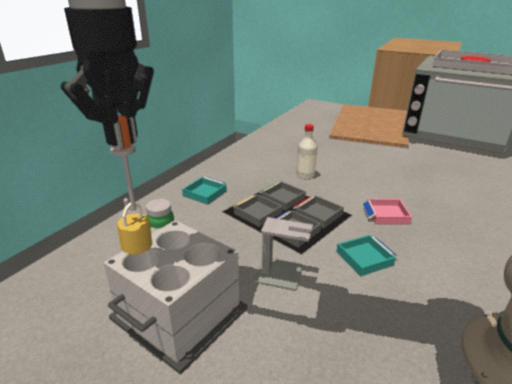

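The yellow blank hangs straight at (400,258) and no bin has moved. Carrying it to the yellow bin.

```bash
python3 -m jog '[1,20,0,0,0,0,2,55,0,0,0,0,3,100,0,0,0,0,4,150,0,0,0,0,5,200,0,0,0,0,6,250,0,0,0,0,7,300,0,0,0,0,7,345,0,0,0,0,7,380,0,0,0,0,7,400,0,0,0,0]'
python3 -m jog '[0,8,0,0,0,0,0,9,0,0,0,0,0,9,30,0,0,0,0,9,60,0,0,0,0,9,90,0,0,0,0,9,110,0,0,0,0,9,110,0,0,0,0,9,110,0,0,0]'
python3 - <<'E'
from h import *
np.set_printoptions(precision=4,suppress=True)
s=get_state();print(s["position"],yaw(s))
a=cam("scene"); b=cam("side"); save(a,"s11.png",(150,100,330,270),4); save(b,"d11.png",(200,130,360,260),4)
for k,v in labels(a).items(): print(k,[(x[0],x[1],onz(a,x[1],.017)) for x in v])
E
```

```text
clock: 13.35
position: [0.6125, -0.1633, 0.3667]
ee_rot: [0.0, 1.0, -0.005, -0.001]
contact_force: [-0.3, 0.9, -2.0]
width: 0.0166
clock: 14.35
position: [0.614, -0.1686, 0.2585]
ee_rot: [0.0, 1.0, -0.003, 0.001]
contact_force: [1.0, 0.2, -2.3]
width: 0.0169
[ 0.614  -0.1686  0.2585] -0.33207393698797744
red [(np.int32(99), array([132.9, 148. ]), array([ 0.5226, -0.5612,  0.017 ])), (np.int32(121), array([215.2, 184.6]), array([ 0.5308, -0.2647,  0.017 ]))]
yellow [(np.int32(374), array([227.1, 211.4]), array([ 0.5941, -0.1907,  0.017 ])), (np.int32(148), array([213.4, 236.4]), array([ 0.6769, -0.186 ,  0.017 ]))]
green [(np.int32(88), array([184.6, 214.1]), array([ 0.6525, -0.291 ,  0.017 ])), (np.int32(93), array([276.8, 309.5]), array([0.778 , 0.0449, 0.017 ]))]
blue [(np.int32(108), array([244.3, 204.5]), array([ 0.5538, -0.1586,  0.017 ])), (np.int32(62), array([166.7, 270.5]), array([ 0.811 , -0.2432,  0.017 ]))]
```

View pics/s11.png

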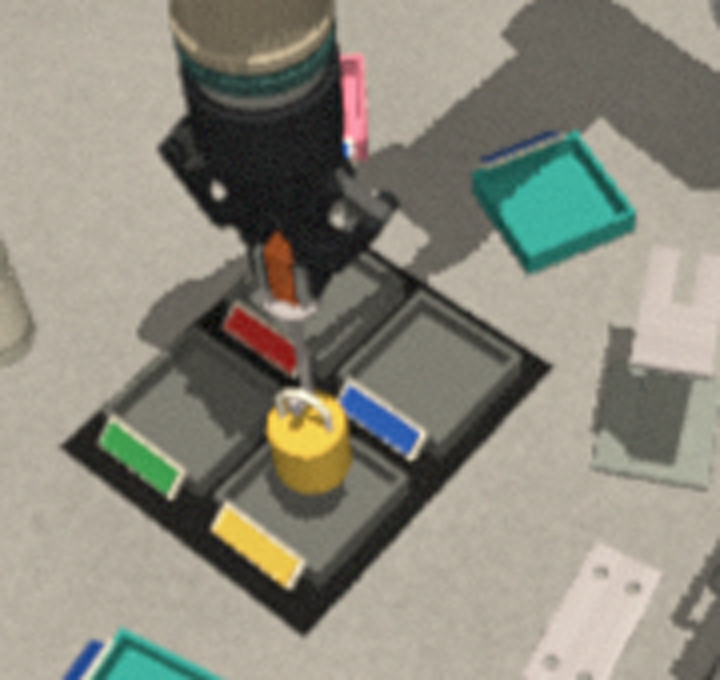

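View pics/d11.png

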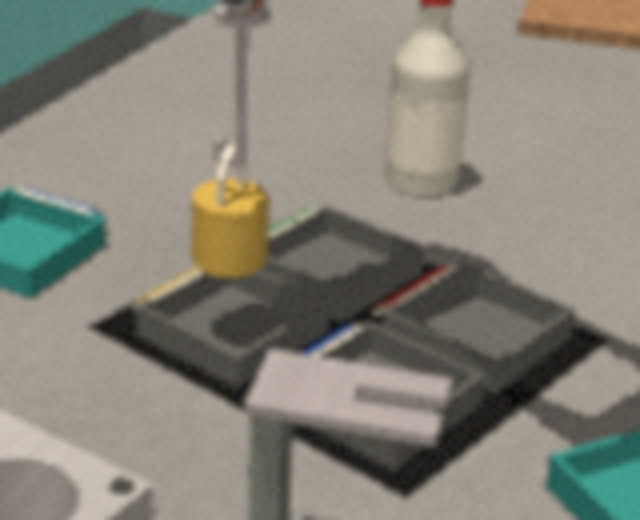

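```bash
python3 -m jog '[2,0,20,0,0,0,2,0,40,0,0,0,2,0,50,0,0,0,2,0,55,0,0,0,2,0,60,0,0,0,2,0,66,0,0,0,2,0,71,0,0,0,2,0,71,0,0,0,2,0,71,0,0,0]'
python3 - <<'E'
from h import *
s=get_state();print(s["position"])
w=cam("wrist"); save(w,"w12.png",(150,60,400,300),2.5); b=cam("side"); save(b,"d12.png",(200,130,360,260),4)
E
```

```text
clock: 15.58
position: [0.6155, -0.1694, 0.1864]
ee_rot: [0.0, 1.0, -0.004, 0.0]
contact_force: [-1.0, -0.5, -2.0]
width: 0.017
[ 0.6154625  -0.16939107  0.18638341]
```

View pics/w12.png

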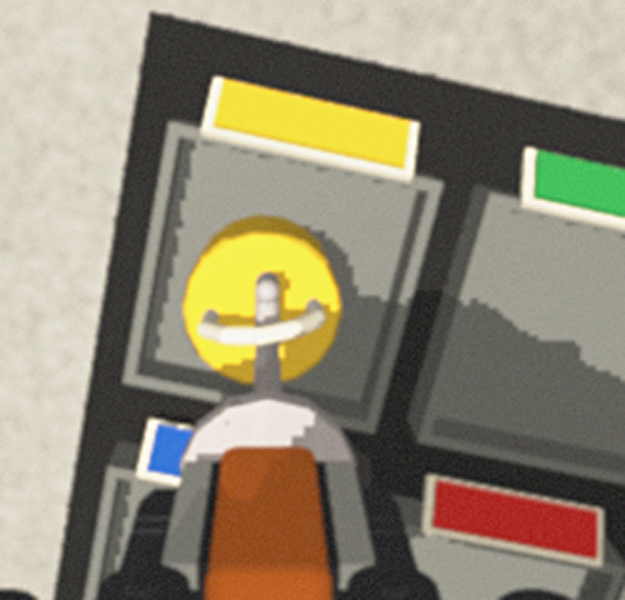

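View pics/d12.png

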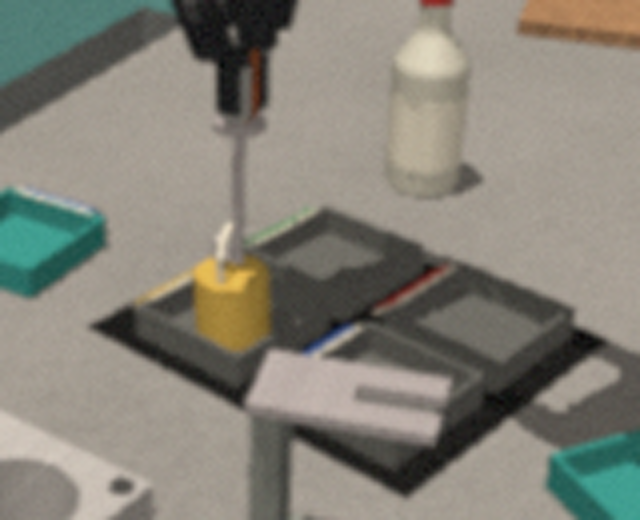

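The yellow blank stands in its bin. Unhooking and rising.

```bash
python3 -m jog '[-6,0,0,0,0,0,-12,0,0,0,0,0,-19,0,0,0,0,0,-19,0,0,0,0,0,-19,0,-15,0,0,0,-19,0,-40,0,0,0,-19,0,-80,0,0,0,-19,0,-123,0,0,0,-19,0,-123,0,0,0]'
python3 - <<'E'
from h import *
np.set_printoptions(precision=1,suppress=True)
s=get_state();print(s["position"],yaw(s),tool([.5847,.1653,.31],s))
w=cam("wrist"); save(w,"w13.png")
E
```

```text
clock: 16.8
position: [0.5985, -0.17, 0.315]
ee_rot: [0.002, 1.0, -0.003, 0.005]
contact_force: [0.3, -0.1, -2.0]
width: 0.0167
[ 0.6 -0.2  0.3] -0.3916293205129667 [ -16.2 -335.2    3.5]
```

View pics/w13.png

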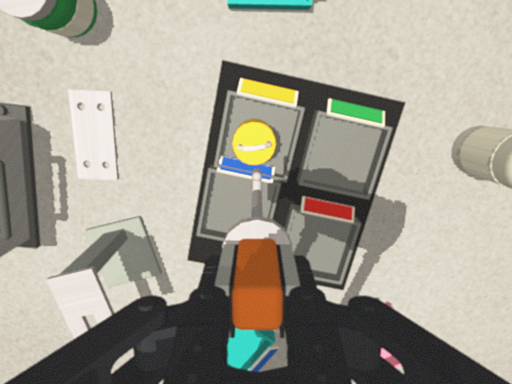

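The yellow blank stands free at (254,142). On to bore B.

```bash
python3 -m jog '[-16,-335,5,0,0,-10,-16,-335,5,0,0,-10,-16,-335,5,0,0,-10,-16,-335,5,0,0,-10,-16,-335,5,0,0,-10,-16,-335,5,0,0,-10,-16,-335,5,0,0,-10,-16,-335,5,0,0,-10]'
cat > near.py <<'E'
from h import *
import sys
np.set_printoptions(precision=4,suppress=True)
s=get_state(); w=cam("wrist"); save(w,sys.argv[1],(180,60,400,240),3.6)
print(s["position"],yaw(s))
y=np.radians(yaw(s)); e=np.array([np.cos(y),np.sin(y),0]); tip=s["position"]+.0165*e+[0,0,-.111]
print("tip px",proj(w,tip)-[180,60], (proj(w,tip)-[180,60])*3.6)
E
python3 near.py w14.png
```

```text
clock: 17.85
position: [0.5825, 0.165, 0.3035]
ee_rot: [0.001, 0.997, 0.084, -0.001]
contact_force: [0.1, 0.1, -1.1]
width: 0.017
[0.5825 0.165  0.3035] 9.583849918650557
tip px [ 77.0193 117.2749] [277.2695 422.1898]
```

View pics/w14.png

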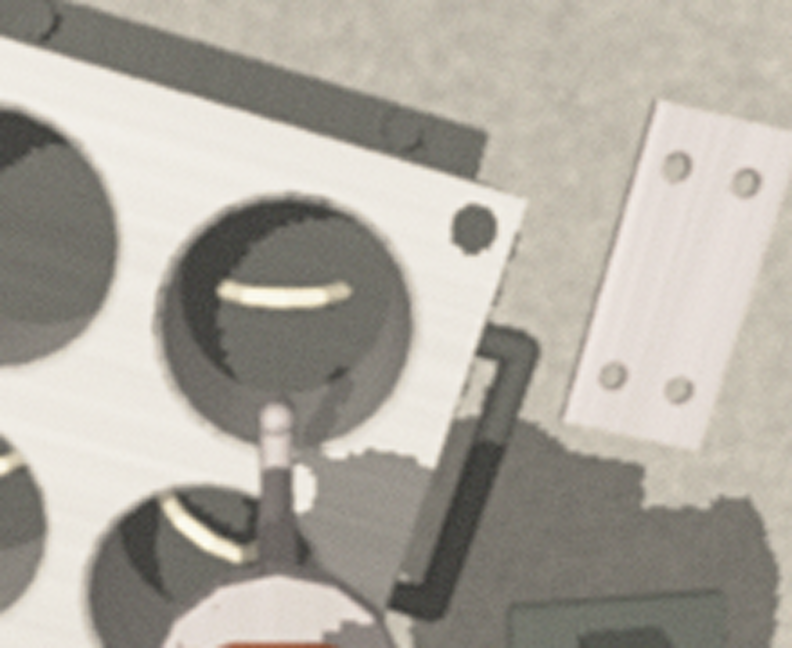

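```bash
cat > eye.py <<'E'
from h import *
import sys
np.set_printoptions(precision=4,suppress=True)
u,v=180+float(sys.argv[1])/3.6,60+float(sys.argv[2])/3.6
s=get_state(); w=cam("wrist"); p=onz(w,(u,v),.095); t=tool(p,s); print("eye",p,"shift tool to prehook (x,y,zdown):",t[0]-24.5,t[1],(s["position"][2]-.197)*1000)
E
python3 eye.py 285 297
```

```text
eye [0.609  0.1669 0.095 ] shift tool to prehook (x,y,zdown): 2.117327688569084 1.9577388593320129 106.6605273135911
```

```bash
python3 -m jog '[2,2,20,0,0,0,2,2,40,0,0,0,2,2,60,0,0,0,2,2,80,0,0,0,2,2,95,0,0,0,2,2,102,0,0,0,2,2,107,0,0,0,2,2,107,0,0,0]'
python3 near.py w15.png
```

```text
clock: 18.95
position: [0.5851, 0.1642, 0.1974]
ee_rot: [0.0, 0.996, 0.084, 0.0]
contact_force: [0.8, 0.6, -1.2]
width: 0.0167
[0.5851 0.1642 0.1974] 9.594433612557353
tip px [ 77.148 117.561] [277.7328 423.2196]
```

View pics/w15.png

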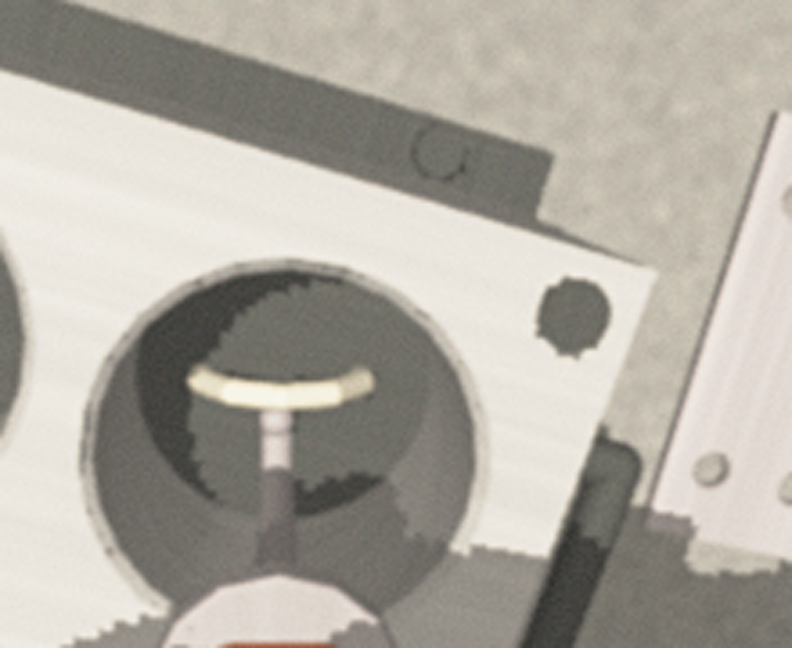

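```bash
python3 -m jog '[5,0,0,0,0,0,10,0,0,0,0,0,14,0,0,0,0,0,15,0,0,0,0,0,15,0,0,0,0,0]'; python3 near.py w16.png
```

```text
clock: 19.62
position: [0.5998, 0.1667, 0.1972]
ee_rot: [0.0, 0.996, 0.084, -0.0]
contact_force: [-0.1, -0.1, -0.6]
width: 0.0165
[0.5998 0.1667 0.1972] 9.59909165487004
tip px [ 77.168  117.4879] [277.8046 422.9565]
```

View pics/w16.png

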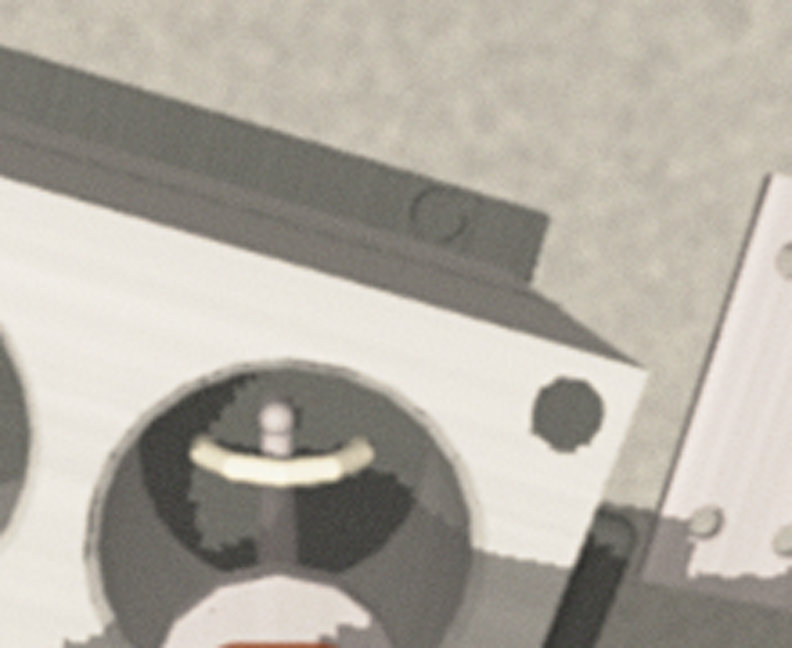

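Through the bail again. Drawing up.

```bash
python3 -m jog '[0,0,-5,0,0,0,0,0,-11,0,0,0,0,0,-18,0,0,0,0,0,-26,0,0,0,0,0,-36,0,0,0,0,0,-46,0,0,0,0,0,-56,0,0,0,0,0,-66,0,0,0,0,0,-70,0,0,0]'; python3 near.py w17.png
```

```text
clock: 20.8
position: [0.6001, 0.1668, 0.2683]
ee_rot: [-0.0, 0.996, 0.084, 0.001]
contact_force: [-0.1, -0.6, -3.4]
width: 0.0169
[0.6001 0.1668 0.2683] 9.598194085579616
tip px [ 77.1695 117.7253] [277.8104 423.8111]
```

View pics/w17.png

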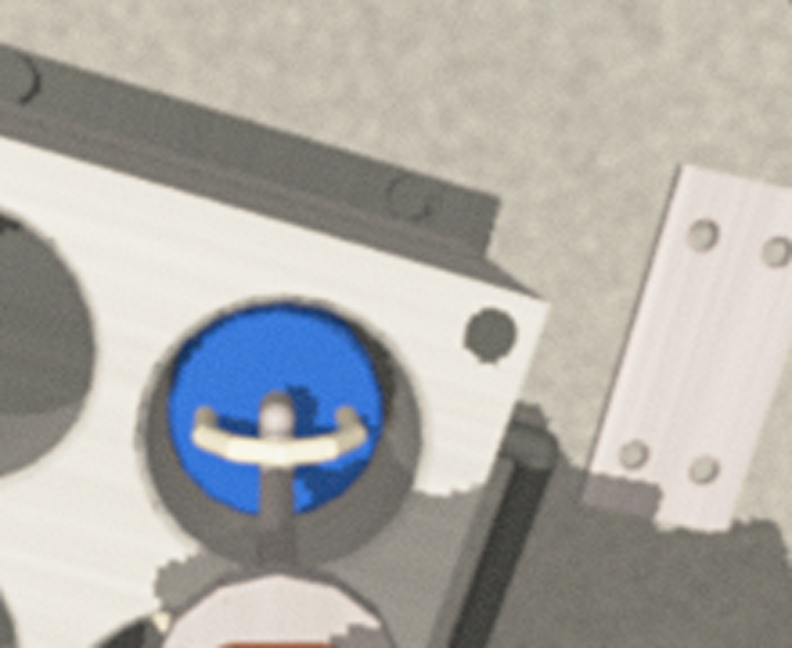

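Blue. Lifting, then checking the bins before the carry.

```bash
python3 -m jog '[0,0,-15,0,0,0,0,0,-40,0,0,0,0,0,-65,0,0,0,0,0,-85,0,0,0,0,0,-98,0,0,0,0,0,-100,0,0,0]'
cat > bins.py <<'E'
from h import *
np.set_printoptions(precision=4,suppress=True)
s=get_state(); a=cam("scene"); print(s["position"],yaw(s))
for k,v in labels(a).items():
    print(k,[(x[0],x[1],onz(a,x[1],.017)-[.0498,-.0185,.017]) for x in v if 150<x[1][0]<290 and 170<x[1][1]<250])
E
python3 bins.py; python3 -c "
from h import *
print(tool([.496,-.1424,.368]))"
```

```text
clock: 21.6
position: [0.6001, 0.1668, 0.3683]
ee_rot: [-0.0, 0.996, 0.084, 0.001]
contact_force: [-0.3, 0.9, -3.7]
width: 0.017
[0.6001 0.1668 0.3683] 9.60102905579525
red [(np.int32(128), array([215.3, 184.6]), array([ 0.4809, -0.246 ,  0.    ]))]
yellow [(np.int32(321), array([229.2, 220.9]), array([ 0.5679, -0.1526,  0.    ])), (np.int32(147), array([213.4, 236.5]), array([ 0.6274, -0.1673,  0.    ]))]
green [(np.int32(88), array([184.6, 214.1]), array([ 0.6027, -0.2725,  0.    ]))]
blue [(np.int32(50), array([242.7, 215.7]), array([ 0.5376, -0.1274, -0.    ]))]
[-153.92073522  287.54054669   -0.38351233]
```

Run:
```python
from h import *
a=cam("scene"); b=cam("side"); save(a,"s18.png",(150,100,330,270),4); save(b,"d18.png",(170,130,360,280),4)
```

```text
(no output)
```

View pics/s18.png

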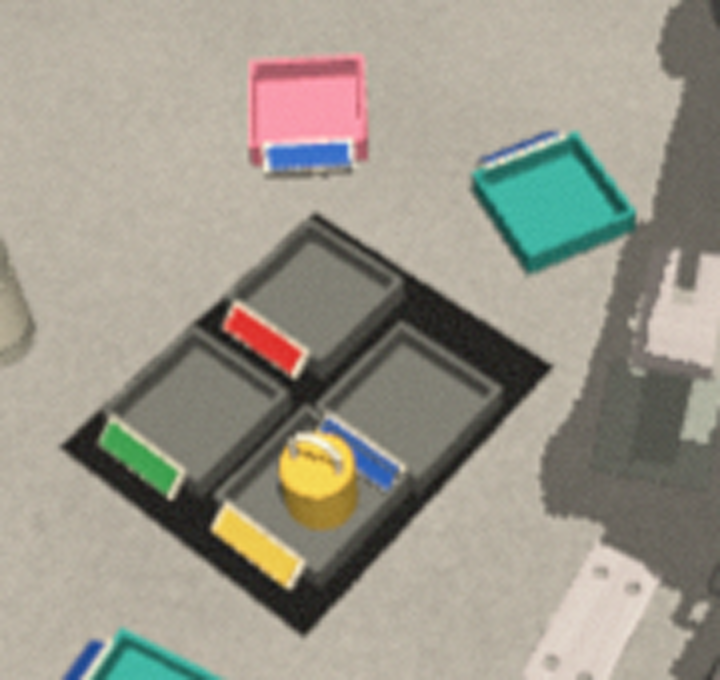

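View pics/d18.png

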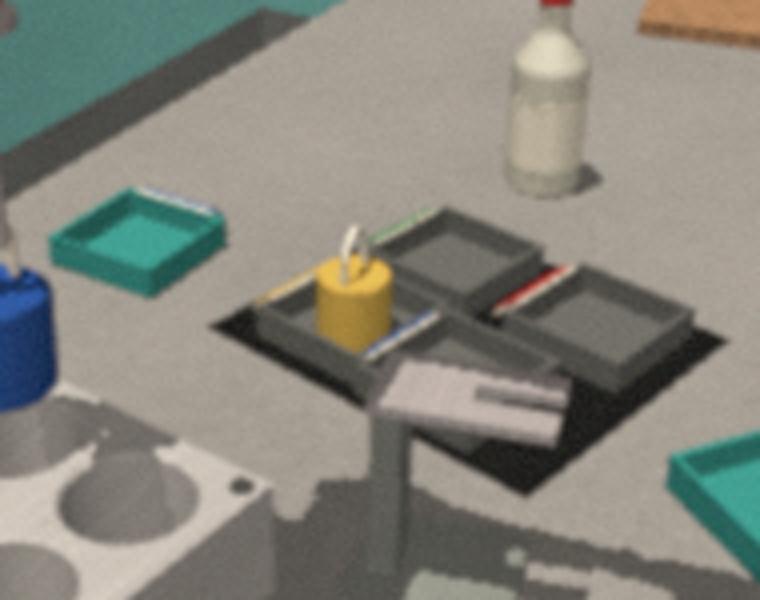

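The blue bin was knocked: its label now sits at about (241,214), up against the yellow bin. I'll re-measure its centre.

Run:
```python
from h import *
np.set_printoptions(precision=4,suppress=True)
a=cam("scene"); s=get_state()
print("shift est",onz(a,(252.8,200.9),.024))
P=[onz(a,(150+x/4,100+y/4),.024) for x,y in [(402,322),(503,388),(415,492),(316,410)]]; print(P,np.mean(P,0))
b=cam("side"); Q=[onz(b,(170+x/4,130+y/4),.024) for x,y in [(444,310),(556,360)]]; print(Q)
```

```text
shift est [ 0.5369 -0.1406  0.024 ]
[array([ 0.4782, -0.1778,  0.024 ]), array([ 0.4976, -0.0891,  0.024 ]), array([ 0.5979, -0.1068,  0.024 ]), array([ 0.5702, -0.1972,  0.024 ])] [ 0.536  -0.1427  0.024 ]
[array([ 0.5628, -0.1973,  0.024 ]), array([ 0.475 , -0.1798,  0.024 ])]
```

```bash
python3 -m jog '[-9,20,0,0,0,0,-24,55,0,0,0,0,-43,100,0,0,0,0,-64,150,0,0,0,0,-85,198,0,0,0,0,-103,240,0,0,0,0,-116,270,0,0,0,0,-124,288,0,0,0,0,-126,293,0,0,0,0,-126,293,0,0,0,0]'
python3 -m jog '[0,0,25,0,0,0,0,0,55,0,0,0,0,0,85,0,0,0,0,0,105,0,0,0,0,0,110,0,0,0,0,0,110,0,0,0]'
python3 - <<'E'
from h import *
s=get_state();print(s["position"],yaw(s))
w=cam("wrist"); save(w,"w19.png",(130,40,430,300),2.5); a=cam("scene"); save(a,"s19.png",(150,100,330,270),4)
E
```

```text
clock: 23.1
position: [0.5244, -0.1428, 0.3672]
ee_rot: [-0.0, 0.996, 0.084, 0.0]
contact_force: [-0.2, 0.6, -2.4]
width: 0.0168
clock: 23.85
position: [0.5249, -0.1425, 0.2576]
ee_rot: [-0.0, 0.996, 0.084, 0.0]
contact_force: [0.6, -0.6, -2.7]
width: 0.0169
[ 0.52488157 -0.14245964  0.25762211] 9.667407660726928
```

View pics/w19.png

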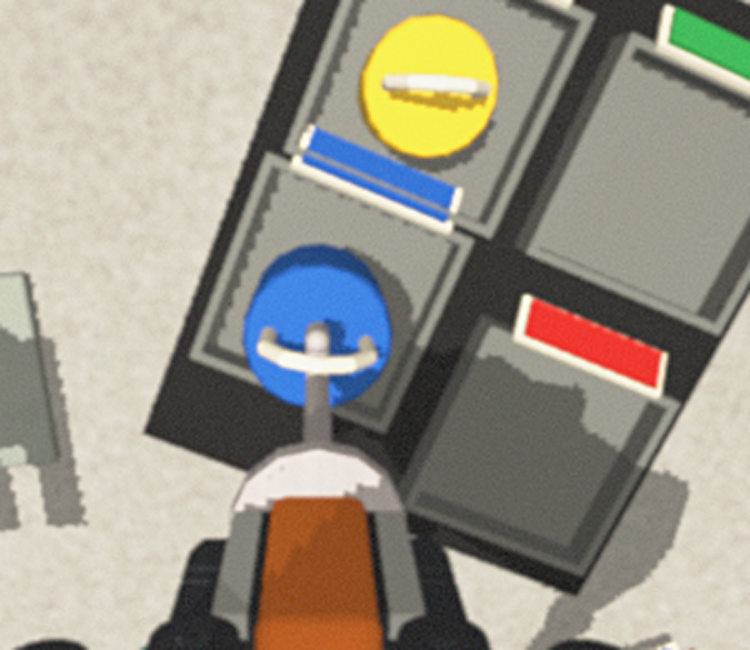

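View pics/s19.png

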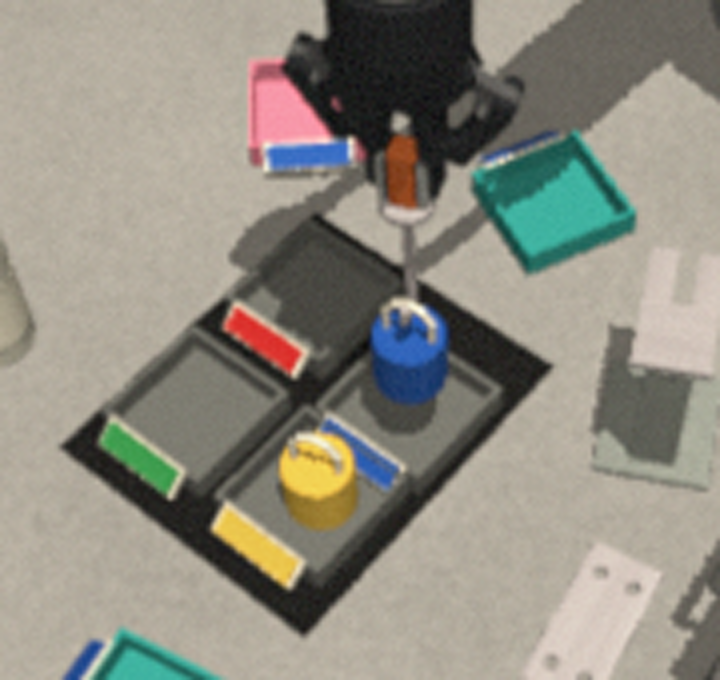

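Run:
```python
from h import *
np.set_printoptions(precision=4,suppress=True)
w=cam("wrist"); s=get_state()
P=[onz(w,(130+x/2.5,40+y/2.5),.024) for x,y in [(268,153),(190,357),(385,434),(473,240)]]; c=np.mean(P,0); print(P,c,tool(c,s)-[9.5,0,0])
```

```text
[array([ 0.5857, -0.1127,  0.024 ]), array([ 0.4962, -0.0923,  0.024 ]), array([ 0.4755, -0.1819,  0.024 ]), array([ 0.5655, -0.2016,  0.024 ])] [ 0.5307 -0.1471  0.024 ] [ -5.1574   4.539  234.4949]
```

```bash
python3 -m jog '[-3,3,10,0,0,0,-3,3,30,0,0,0,-3,3,44,0,0,0,-3,3,52,0,0,0,-3,3,58,0,0,0,-3,3,65,0,0,0,-3,3,70,0,0,0,-3,3,70,0,0,0,-3,3,70,0,0,0]'
python3 - <<'E'
from h import *
s=get_state();print(s["position"])
w=cam("wrist"); save(w,"w20.png",(150,60,400,300),2.5); b=cam("side"); save(b,"d20.png",(200,130,360,260),4)
E
```

```text
clock: 25.12
position: [0.5222, -0.1467, 0.1876]
ee_rot: [0.0, 0.996, 0.084, 0.0]
contact_force: [0.5, 0.2, -1.0]
width: 0.0168
[ 0.52221412 -0.14670788  0.1875942 ]
```

View pics/w20.png

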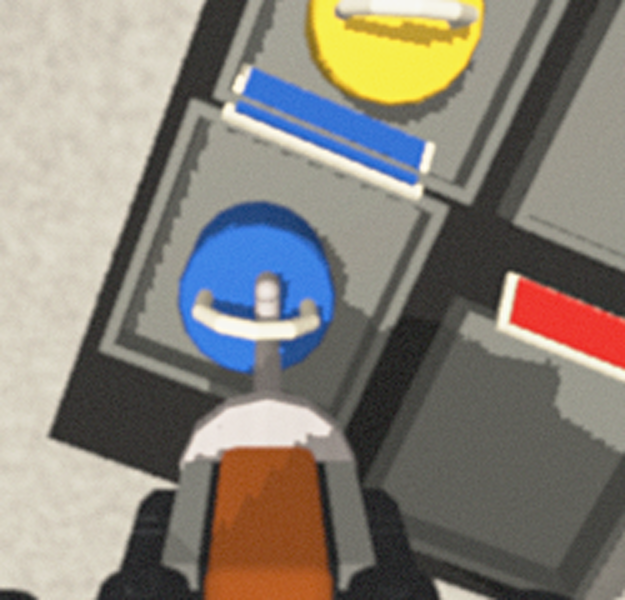

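View pics/d20.png

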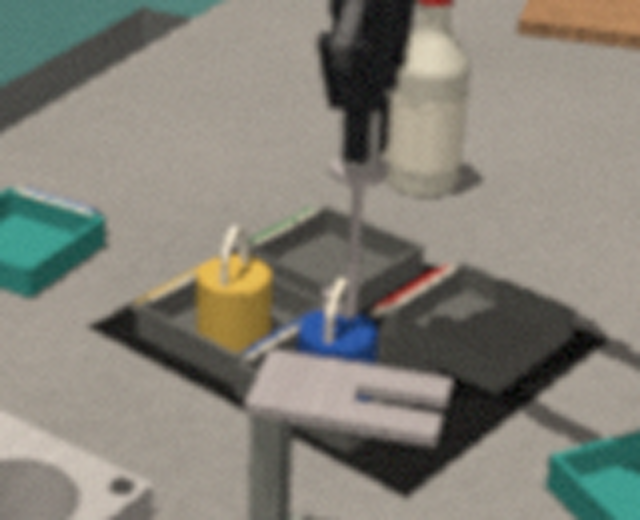

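```bash
python3 -m jog '[-6,0,0,0,0,0,-12,0,0,0,0,0,-19,0,0,0,0,0,-19,0,0,0,0,0,-19,0,-15,0,0,0,-19,0,-40,0,0,0,-19,0,-80,0,0,0,-19,0,-122,0,0,0,-19,0,-122,0,0,0]'
python3 - <<'E'
from h import *
np.set_printoptions(precision=1,suppress=True)
s=get_state();print(s["position"],yaw(s),tool([.5217,.2393,.305],s))
w=cam("wrist"); save(w,"w21.png")
E
```

```text
clock: 26.35
position: [0.5054, -0.1506, 0.3141]
ee_rot: [0.002, 0.996, 0.084, 0.004]
contact_force: [0.9, -0.4, -2.6]
width: 0.017
[ 0.5 -0.2  0.3] 9.6079581572196 [  81.1 -381.8    7.7]
```

View pics/w21.png

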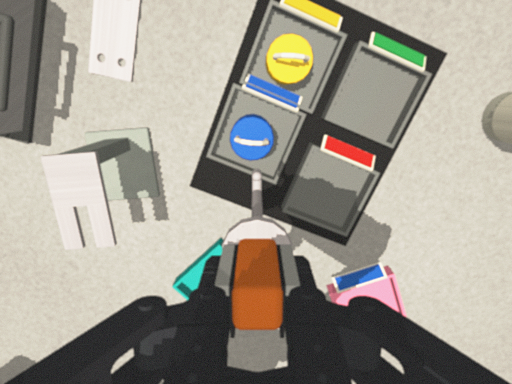

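The blue blank stands in its bin at (252,138). On to bore C.

```bash
python3 -m jog '[81,-382,10,0,0,-9,81,-382,10,0,0,-9,81,-382,10,0,0,-9,81,-382,10,0,0,-9,81,-382,10,0,0,-9,81,-382,10,0,0,-9,81,-382,10,0,0,-9,81,-382,10,0,0,-9,81,-382,10,0,0,-9]'
python3 near.py w22.png
```

```text
clock: 27.52
position: [0.5193, 0.2388, 0.2988]
ee_rot: [0.001, 0.987, 0.161, -0.001]
contact_force: [1.4, -0.2, -1.8]
width: 0.0168
[0.5193 0.2388 0.2988] 18.526546054685717
tip px [ 77.1516 117.3135] [277.7458 422.3286]
```

View pics/w22.png

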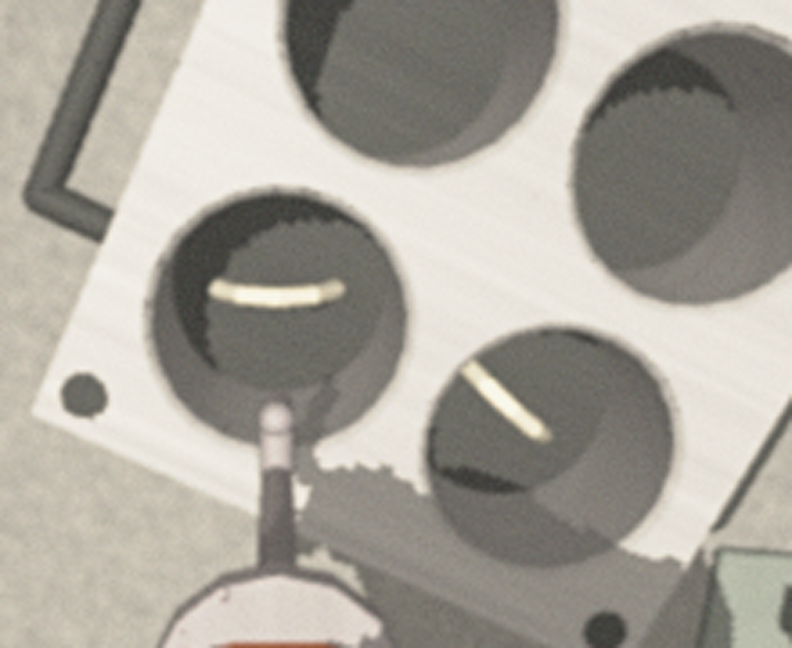

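```bash
python3 eye.py 277 296
```

```text
eye [0.5453 0.2474 0.095 ] shift tool to prehook (x,y,zdown): 3.0809337879095473 -0.3132989643148281 102.06551461668457
```

```bash
python3 -m jog '[3,0,20,0,0,0,3,0,40,0,0,0,3,0,60,0,0,0,3,0,80,0,0,0,3,0,92,0,0,0,3,0,98,0,0,0,3,0,102,0,0,0,3,0,102,0,0,0]'
python3 near.py w23.png; python3 -m jog '[5,0,0,0,0,0,10,0,0,0,0,0,14,0,0,0,0,0,15,0,0,0,0,0,15,0,0,0,0,0]'; python3 near.py w24.png
```

```text
clock: 28.62
position: [0.5224, 0.2413, 0.1975]
ee_rot: [0.0, 0.987, 0.162, 0.0]
contact_force: [0.6, 0.9, -0.0]
width: 0.0167
[0.5224 0.2413 0.1975] 18.593415847558525
tip px [ 77.3356 117.6273] [278.4081 423.4582]
clock: 29.3
position: [0.5364, 0.2461, 0.1971]
ee_rot: [0.0, 0.987, 0.162, -0.0]
contact_force: [0.3, 0.4, -2.2]
width: 0.0166
[0.5364 0.2461 0.1971] 18.601623724654942
tip px [ 77.2902 117.5277] [278.2448 423.0996]
```

View pics/w24.png

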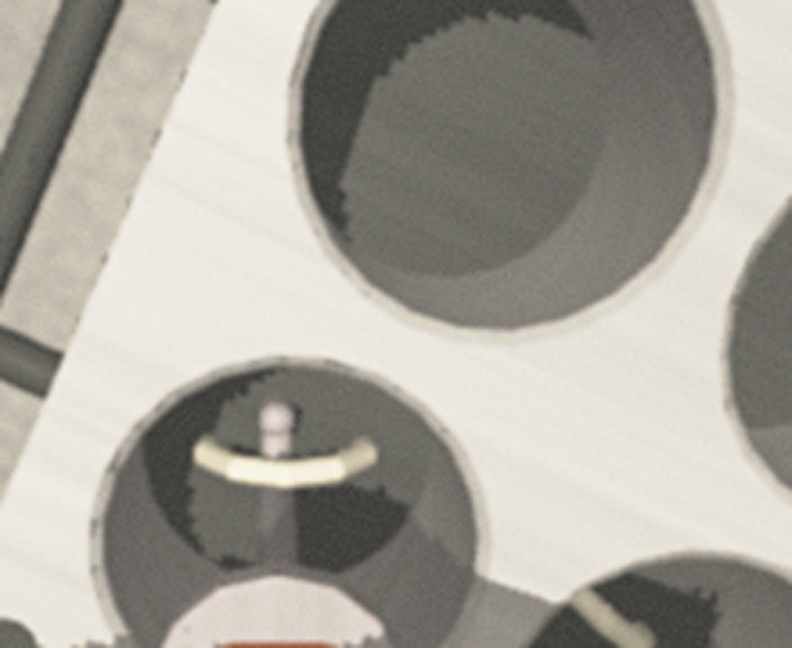

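The tip is through the bail. Raising.

```bash
python3 -m jog '[0,0,-5,0,0,0,0,0,-11,0,0,0,0,0,-18,0,0,0,0,0,-26,0,0,0,0,0,-36,0,0,0,0,0,-46,0,0,0,0,0,-56,0,0,0,0,0,-66,0,0,0,0,0,-70,0,0,0]'; python3 near.py w25.png
```

```text
clock: 30.48
position: [0.5368, 0.2462, 0.2682]
ee_rot: [-0.0, 0.987, 0.162, 0.001]
contact_force: [0.8, 0.0, -2.4]
width: 0.0169
[0.5368 0.2462 0.2682] 18.597991054607185
tip px [ 77.3049 117.7722] [278.2975 423.9799]
```

View pics/w25.png

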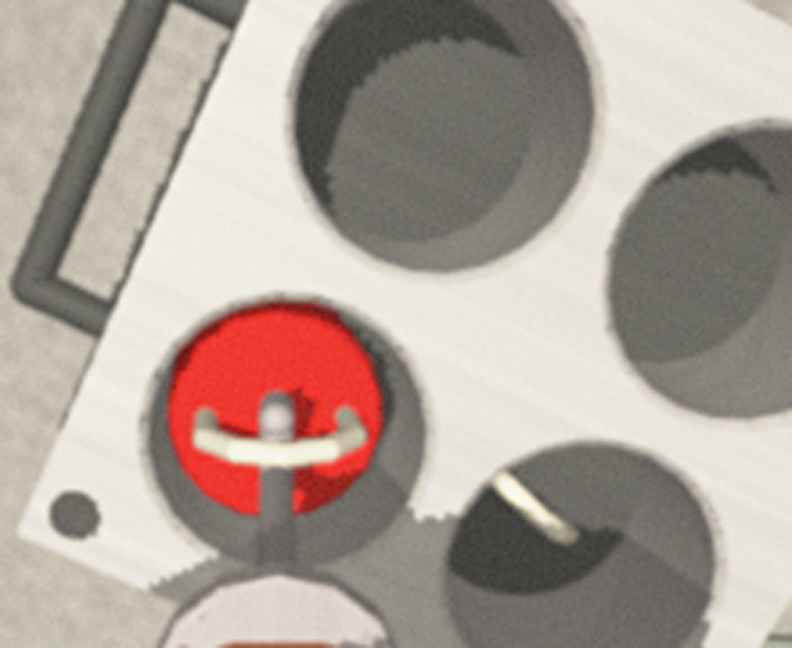

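```bash
python3 -m jog '[0,0,-15,0,0,0,0,0,-40,0,0,0,0,0,-65,0,0,0,0,0,-85,0,0,0,0,0,-98,0,0,0,0,0,-100,0,0,0]'
python3 bins.py; python3 -c "
from h import *
print(tool([.4726,-.2463,.368]))"
```

```text
clock: 31.28
position: [0.5367, 0.2462, 0.3683]
ee_rot: [-0.0, 0.987, 0.162, 0.001]
contact_force: [-0.8, -0.2, -2.9]
width: 0.0168
[0.5367 0.2462 0.3683] 18.59999736361432
red [(np.int32(127), array([215.4, 184.7]), array([ 0.4811, -0.2455,  0.    ]))]
yellow [(np.int32(322), array([229.2, 220.9]), array([ 0.5679, -0.1526,  0.    ])), (np.int32(152), array([213.5, 236.5]), array([ 0.6273, -0.1671,  0.    ]))]
green [(np.int32(89), array([184.6, 214.1]), array([ 0.6027, -0.2725,  0.    ]))]
blue [(np.int32(288), array([253. , 199.3]), array([ 0.4783, -0.1262,  0.    ])), (np.int32(51), array([242.7, 215.7]), array([ 0.5376, -0.1274, -0.    ]))]
[-2.17604619e+02  4.46342637e+02 -4.13075490e-01]
```

```bash
python3 -m jog '[-10,20,0,0,0,0,-27,55,0,0,0,0,-49,100,0,0,0,0,-73,150,0,0,0,0,-98,200,0,0,0,0,-122,250,0,0,0,0,-146,300,0,0,0,0,-171,350,0,0,0,0,-193,395,0,0,0,0,-207,425,0,0,0,0]'
python3 -m jog '[-8,15,0,0,0,0,-11,21,0,0,0,0,-11,21,0,0,0,0,-11,21,25,0,0,0,-11,21,55,0,0,0,-11,21,85,0,0,0,-11,21,105,0,0,0,-11,21,110,0,0,0,-11,21,110,0,0,0]'
python3 - <<'E'
from h import *
s=get_state();print(s["position"],yaw(s))
w=cam("wrist"); save(w,"w26.png",(130,40,430,300),2.5)
E
python3 bins.py
```

```text
clock: 32.58
position: [0.4737, -0.2256, 0.3664]
ee_rot: [0.0, 0.987, 0.16, -0.001]
contact_force: [1.1, 0.1, -2.2]
width: 0.0166
clock: 33.7
position: [0.4725, -0.2454, 0.2578]
ee_rot: [0.0, 0.987, 0.162, 0.0]
contact_force: [0.5, 0.8, -1.8]
width: 0.0168
[ 0.47248143 -0.24543065  0.25778057] 18.67076417744187
[ 0.4727 -0.2458  0.2583] 18.653456522773837
red [(np.int32(127), array([215.4, 184.7]), array([ 0.4811, -0.2455,  0.    ]))]
yellow [(np.int32(323), array([229.2, 220.9]), array([ 0.5679, -0.1526,  0.    ])), (np.int32(148), array([213.4, 236.4]), array([ 0.6271, -0.1675,  0.    ]))]
green [(np.int32(89), array([184.6, 214.1]), array([ 0.6027, -0.2725,  0.    ]))]
blue [(np.int32(286), array([253. , 199.2]), array([ 0.478 , -0.1263, -0.    ])), (np.int32(51), array([242.6, 215.5]), array([ 0.5372, -0.1279,  0.    ]))]
```

View pics/w26.png

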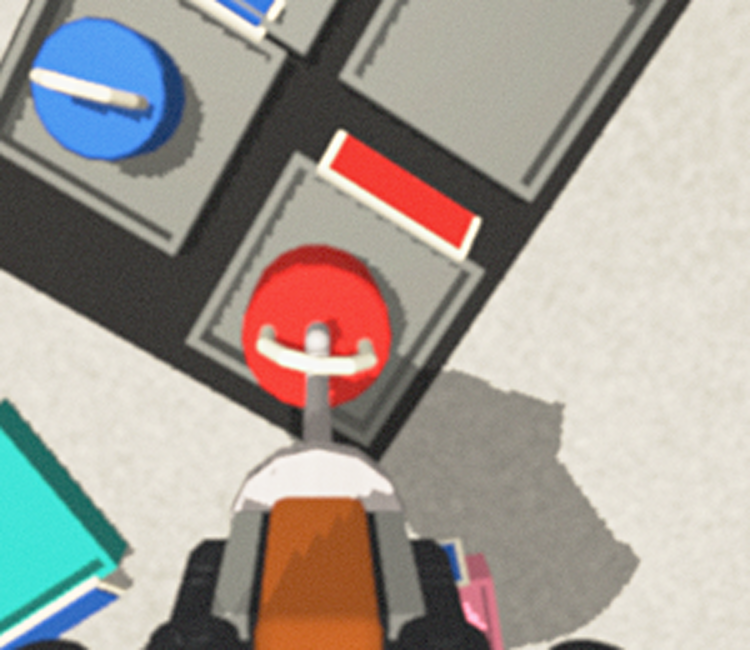

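```bash
python3 -m jog '[-3,4,10,0,0,0,-3,4,30,0,0,0,-3,4,44,0,0,0,-3,4,52,0,0,0,-3,4,58,0,0,0,-3,4,65,0,0,0,-3,4,70,0,0,0,-3,4,70,0,0,0,-3,4,70,0,0,0]'
python3 - <<'E'
from h import *
s=get_state();print(s["position"])
w=cam("wrist"); save(w,"w27.png",(150,60,400,300),2.5); b=cam("side"); save(b,"d27.png",(200,130,360,260),4)
E
```

```text
clock: 34.92
position: [0.4707, -0.251, 0.1876]
ee_rot: [0.0, 0.987, 0.162, 0.0]
contact_force: [0.3, -0.8, -1.5]
width: 0.0165
[ 0.47071991 -0.25100658  0.18759249]
```

View pics/w27.png

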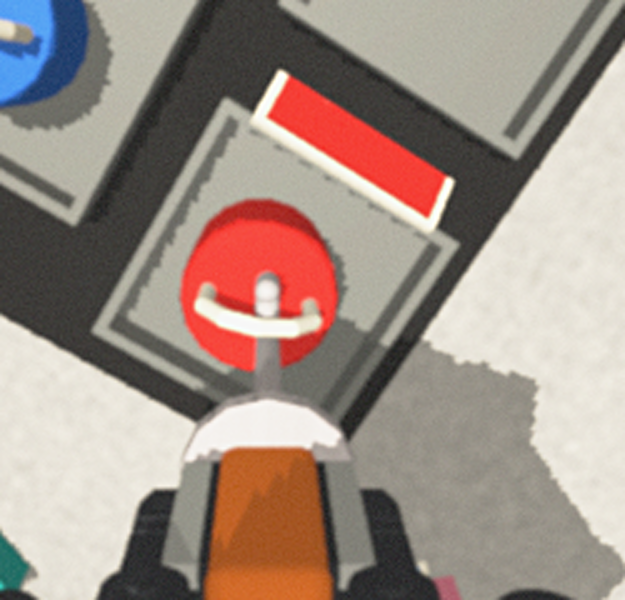

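View pics/d27.png

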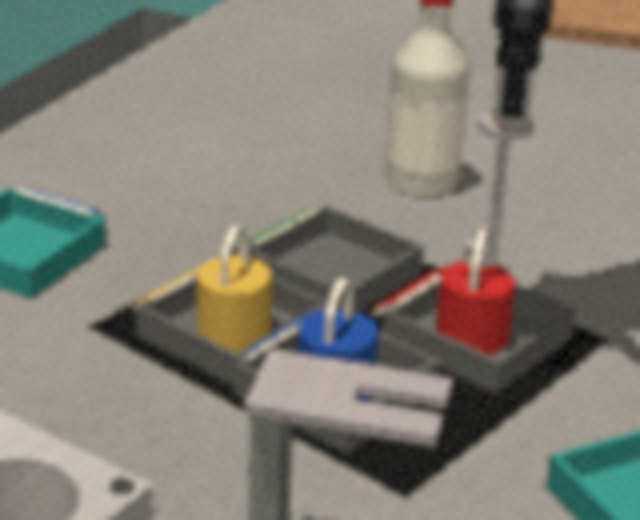

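The red blank stands upright. Unhooking, then on to bore D.

```bash
python3 -m jog '[-6,0,0,0,0,0,-12,0,0,0,0,0,-19,0,0,0,0,0,-19,0,0,0,0,0,-19,0,-15,0,0,0,-19,0,-40,0,0,0,-19,0,-80,0,0,0,-19,0,-122,0,0,0,-19,0,-122,0,0,0]'
python3 - <<'E'
from h import *
np.set_printoptions(precision=1,suppress=True)
s=get_state();print(s["position"],yaw(s),tool([.514,.1886,.305],s),s["qpos"])
w=cam("wrist"); save(w,"w28.png")
E
```

```text
clock: 36.15
position: [0.4544, -0.2581, 0.3141]
ee_rot: [0.003, 0.987, 0.162, 0.003]
contact_force: [-0.1, -0.2, -1.3]
width: 0.0169
[ 0.5 -0.3  0.3] 18.618499490199476 [ 199.  -404.4    7. ] [-0.6  0.2  1.5  0.   1.5  0.6]
```

View pics/w28.png

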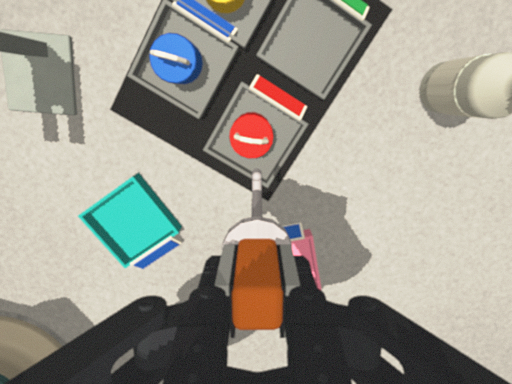

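```bash
python3 -m jog '[199,-404,8,0,0,42,199,-404,8,0,0,42,199,-404,8,0,0,42,199,-404,8,0,0,42,199,-404,8,0,0,42,199,-404,8,0,0,42,199,-404,8,0,0,42,199,-404,8,0,0,42,199,-404,8,0,0,42,199,-404,8,0,0,42]'
python3 near.py w29.png
```

```text
clock: 37.45
position: [0.5115, 0.189, 0.3001]
ee_rot: [0.001, 0.979, -0.203, -0.001]
contact_force: [0.2, 0.4, -1.7]
width: 0.0163
[0.5115 0.189  0.3001] -23.371722488449088
tip px [ 76.2503 117.3167] [274.5012 422.3402]
```

View pics/w29.png

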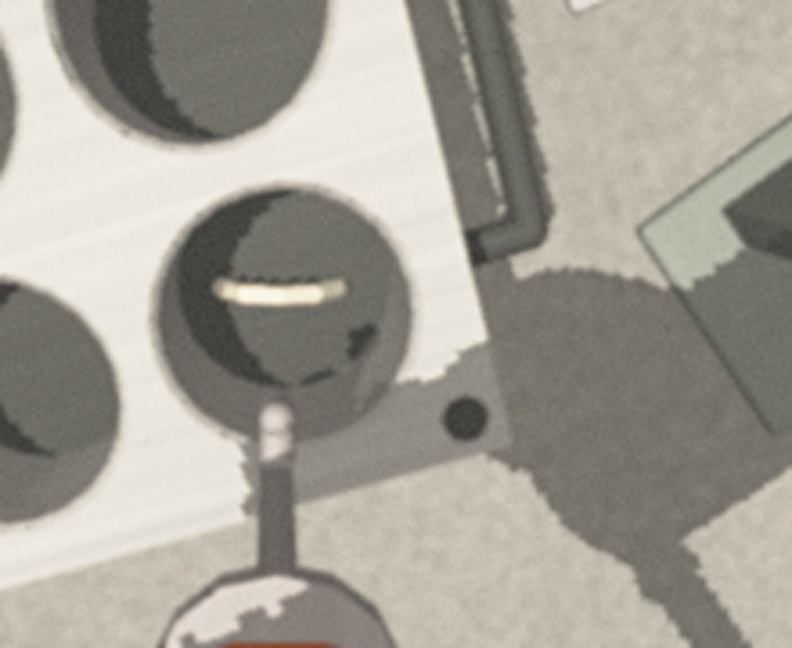

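```bash
python3 eye.py 281 294
```

```text
eye [0.5364 0.176  0.095 ] shift tool to prehook (x,y,zdown): 3.394040098167693 1.271250973064899 103.43627204618888
```

```bash
python3 -m jog '[3,1,20,0,0,0,3,1,40,0,0,0,3,1,60,0,0,0,3,1,80,0,0,0,3,1,92,0,0,0,3,1,98,0,0,0,3,1,103,0,0,0,3,1,103,0,0,0]'
python3 near.py w30.png; python3 -m jog '[5,0,0,0,0,0,10,0,0,0,0,0,14,0,0,0,0,0,15,0,0,0,0,0,15,0,0,0,0,0]'; python3 near.py w31.png
```

```text
clock: 38.55
position: [0.5147, 0.1873, 0.1984]
ee_rot: [-0.0, 0.979, -0.203, 0.0]
contact_force: [-0.7, 0.1, -2.3]
width: 0.0167
[0.5147 0.1873 0.1984] -23.40686617308235
tip px [ 76.6335 117.5769] [275.8807 423.2769]
clock: 39.22
position: [0.5284, 0.1813, 0.1982]
ee_rot: [0.0, 0.979, -0.203, -0.0]
contact_force: [-0.4, -0.5, -2.0]
width: 0.0167
[0.5284 0.1813 0.1982] -23.409089566195185
tip px [ 76.6173 117.5168] [275.8224 423.0604]
```

View pics/w31.png

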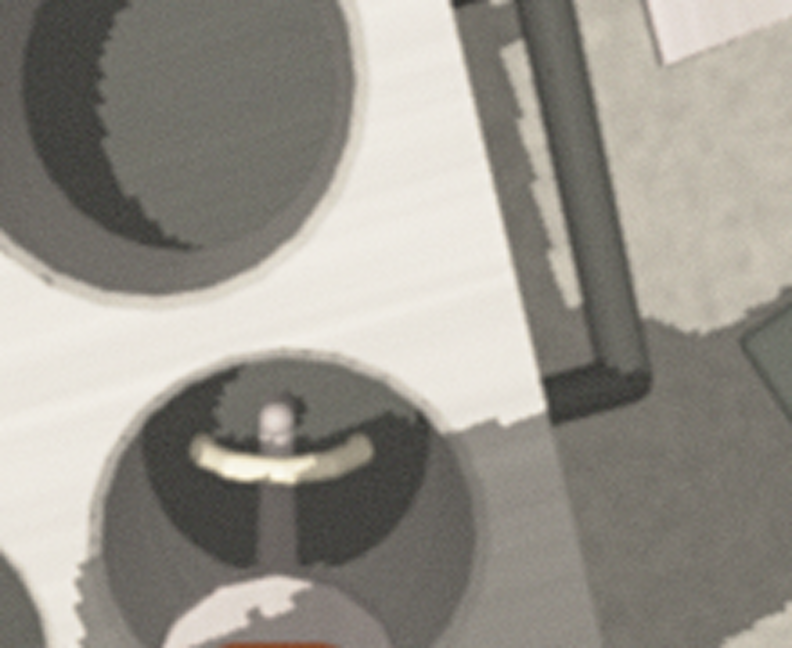

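```bash
python3 -m jog '[0,0,-5,0,0,0,0,0,-11,0,0,0,0,0,-18,0,0,0,0,0,-26,0,0,0,0,0,-36,0,0,0,0,0,-46,0,0,0,0,0,-56,0,0,0,0,0,-66,0,0,0,0,0,-70,0,0,0]'; python3 near.py w32.png;  python3 -m jog '[0,0,-15,0,0,0,0,0,-40,0,0,0,0,0,-65,0,0,0,0,0,-85,0,0,0,0,0,-98,0,0,0,0,0,-100,0,0,0]'
python3 bins.py; python3 near.py w33.png
python3 - <<'E'
from h import *
a=cam("scene"); save(a,"s33.png",(150,100,450,300),2.6)
E
```

```text
clock: 40.4
position: [0.5287, 0.1815, 0.2692]
ee_rot: [-0.0, 0.979, -0.203, 0.001]
contact_force: [-0.4, -0.3, -2.9]
width: 0.0166
[0.5287 0.1815 0.2692] -23.397522692981504
tip px [ 76.7138 117.7296] [276.1698 423.8264]
clock: 41.2
position: [0.5286, 0.1814, 0.3693]
ee_rot: [-0.0, 0.979, -0.203, 0.001]
contact_force: [0.3, -0.7, -2.7]
width: 0.017
[0.5286 0.1814 0.3693] -23.401577841098874
red [(np.int32(309), array([229.1, 171.9]), array([ 0.4239, -0.2322,  0.    ])), (np.int32(126), array([215.4, 184.7]), array([ 0.4811, -0.2455,  0.    ]))]
yellow [(np.int32(321), array([229.2, 220.9]), array([ 0.5679, -0.1526,  0.    ])), (np.int32(151), array([213.4, 236.5]), array([ 0.6274, -0.1673,  0.    ]))]
green [(np.int32(88), array([184.6, 214.1]), array([ 0.6027, -0.2725,  0.    ]))]
blue [(np.int32(287), array([253. , 199.2]), array([ 0.478 , -0.1263, -0.    ])), (np.int32(49), array([242.7, 215.8]), array([ 0.5379, -0.1273,  0.    ]))]
[0.5284 0.1814 0.3686] -23.400192148125736
tip px [ 76.6714 117.6072] [276.017  423.3859]
```

View pics/w33.png

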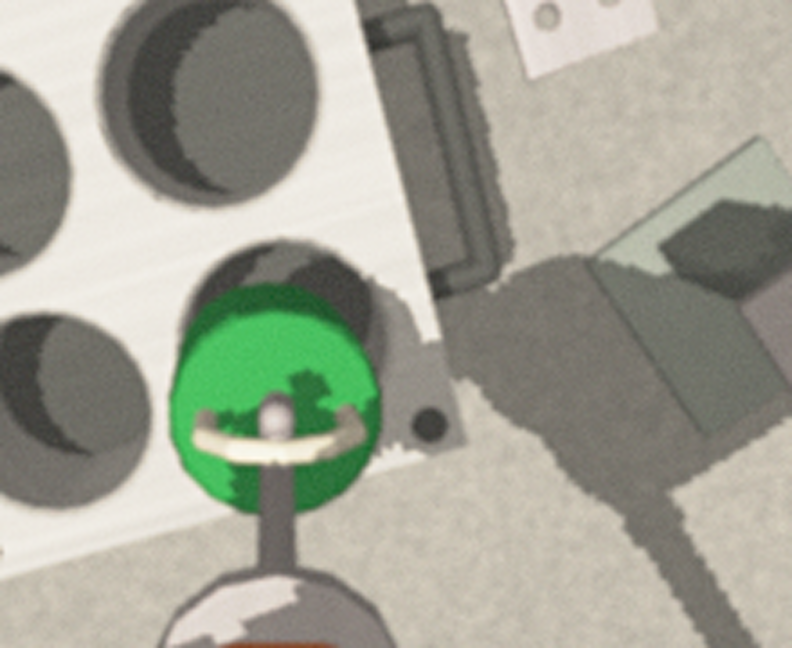

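View pics/s33.png

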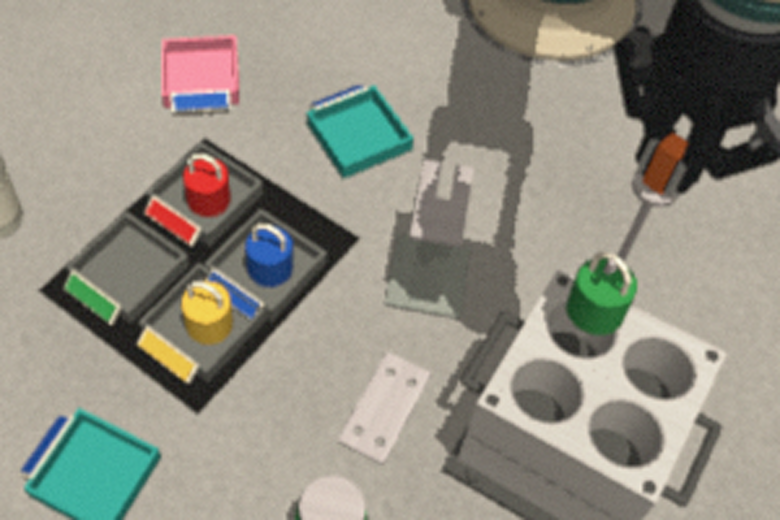

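Green. Carrying it to the green bin, which hasn't moved.

```bash
python3 -m jog '[12,19,0,0,0,0,32,52,0,0,0,0,58,94,0,0,0,0,88,143,0,0,0,0,118,192,0,0,0,0,148,241,0,0,0,0,178,290,0,0,0,0,206,335,0,0,0,0,224,364,0,0,0,0,234,380,0,0,0,0]'
python3 -m jog '[4,7,0,0,0,0,4,7,0,0,0,0,4,7,0,0,0,0,4,7,25,0,0,0,4,7,55,0,0,0,4,7,85,0,0,0,4,7,105,0,0,0,4,7,110,0,0,0,4,7,110,0,0,0]'
python3 bins.py
python3 - <<'E'
from h import *
s=get_state();print(s["position"],yaw(s))
w=cam("wrist"); save(w,"w34.png",(130,40,430,300),2.5)
a=cam("scene"); save(a,"s34.png",(150,100,330,270),4)
E
```

```text
clock: 42.6
position: [0.592, -0.2622, 0.3667]
ee_rot: [-0.0, 0.979, -0.204, -0.001]
contact_force: [-0.1, 0.5, -2.6]
width: 0.017
clock: 43.72
position: [0.5934, -0.2677, 0.2589]
ee_rot: [0.0, 0.979, -0.202, 0.0]
contact_force: [-0.4, 0.4, -2.4]
width: 0.0169
[ 0.5934 -0.2677  0.2589] -23.351983276629124
red [(np.int32(306), array([229.1, 172. ]), array([ 0.4243, -0.232 ,  0.    ])), (np.int32(127), array([215.4, 184.7]), array([ 0.4811, -0.2455,  0.    ]))]
yellow [(np.int32(322), array([229.2, 220.8]), array([ 0.5677, -0.1527,  0.    ])), (np.int32(147), array([213.4, 236.5]), array([ 0.6274, -0.1673,  0.    ]))]
green [(np.int32(305), array([196.8, 190.1]), array([ 0.5204, -0.2838,  0.    ])), (np.int32(89), array([184.6, 214.1]), array([ 0.6027, -0.2725,  0.    ]))]
blue [(np.int32(286), array([253. , 199.3]), array([ 0.4783, -0.1262,  0.    ])), (np.int32(51), array([242.8, 215.7]), array([ 0.5375, -0.1272,  0.    ]))]
[ 0.59363794 -0.2680871   0.25953495] -23.36456347381498
```

View pics/w34.png

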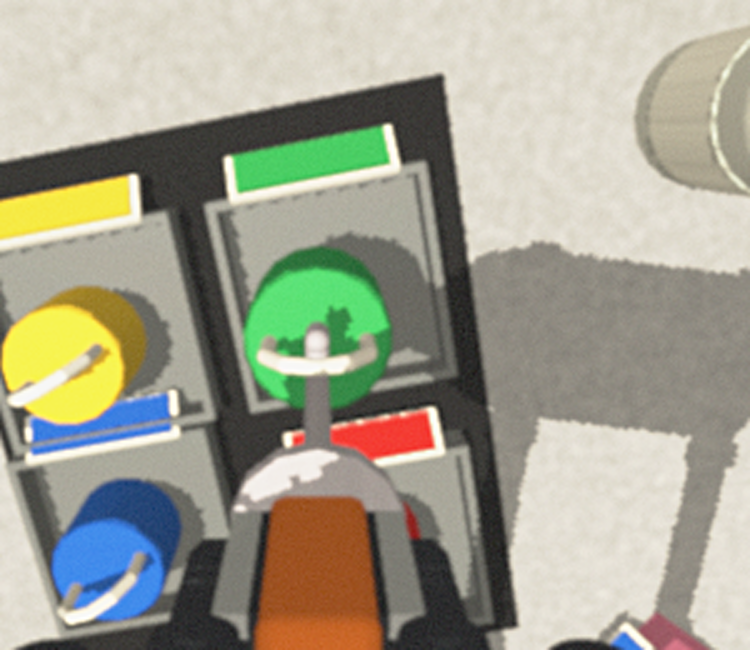

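View pics/s34.png

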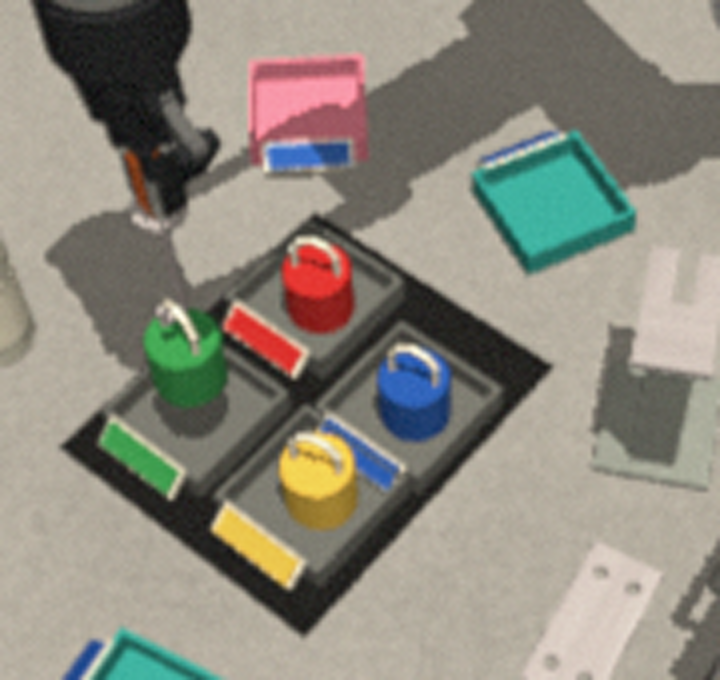

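```bash
python3 -m jog '[-2,4,10,0,0,0,-2,4,30,0,0,0,-2,4,44,0,0,0,-2,4,52,0,0,0,-2,4,58,0,0,0,-2,4,65,0,0,0,-2,4,71,0,0,0,-2,4,71,0,0,0,-2,4,71,0,0,0]'
python3 - <<'E'
from h import *
s=get_state();print(s["position"])
w=cam("wrist"); save(w,"w35.png",(150,60,400,300),2.5); b=cam("side"); save(b,"d35.png",(200,130,360,260),4)
E
```

```text
clock: 45.0
position: [0.5898, -0.2713, 0.1875]
ee_rot: [0.0, 0.979, -0.203, 0.0]
contact_force: [-0.3, 0.3, -1.2]
width: 0.0166
[ 0.58983898 -0.2712672   0.18754722]
```

View pics/w35.png

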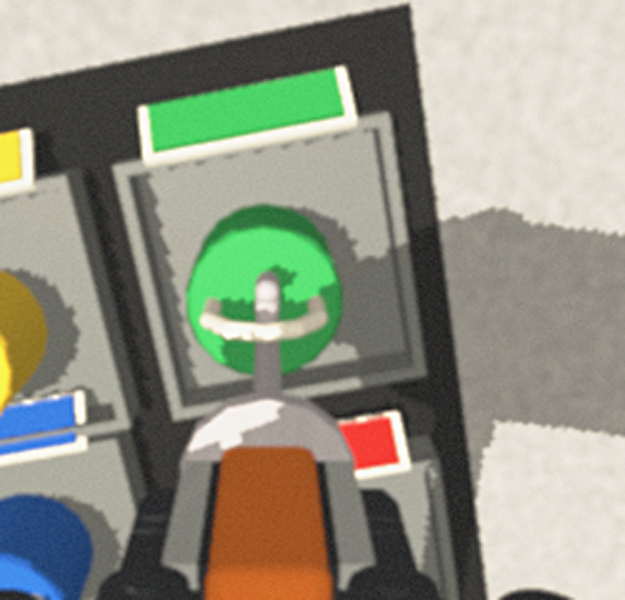

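View pics/d35.png

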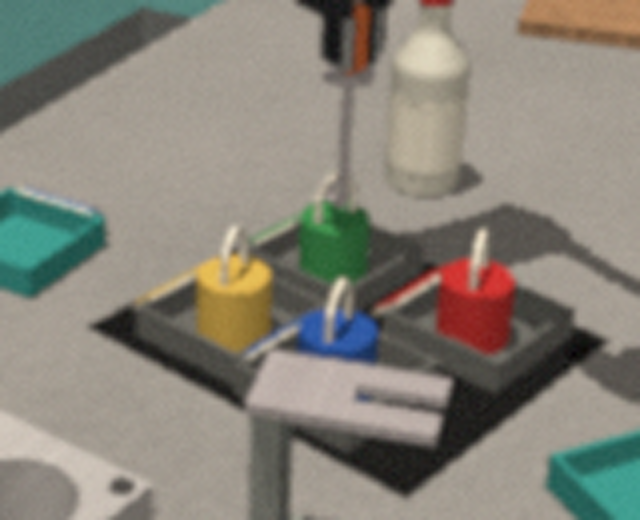

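```bash
python3 -m jog '[-6,0,0,0,0,0,-12,0,0,0,0,0,-19,0,0,0,0,0,-19,0,0,0,0,0,-19,0,-15,0,0,0,-19,0,-40,0,0,0,-19,0,-80,0,0,0,-19,0,-122,0,0,0,-19,0,-122,0,0,0]'
python3 - <<'E'
from h import *
np.set_printoptions(precision=1,suppress=True)
s=get_state();print(s["position"],yaw(s),tool([.3730,-.0125,.305],s),s["qpos"])
w=cam("wrist"); save(w,"w36.png"); a=cam("side"); save(a,"d36.png",(200,100,360,260),4)
E
```

```text
clock: 46.22
position: [0.5742, -0.2648, 0.3149]
ee_rot: [0.002, 0.979, -0.203, 0.005]
contact_force: [-0.6, 0.4, -1.1]
width: 0.0166
[ 0.6 -0.3  0.3] -23.395944675242948 [-285.  -151.7    6.7] [-0.5  0.3  1.3 -0.   1.5  1.4]
```

View pics/w36.png

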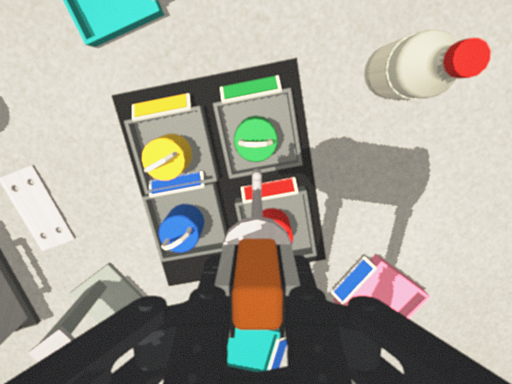

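View pics/d36.png

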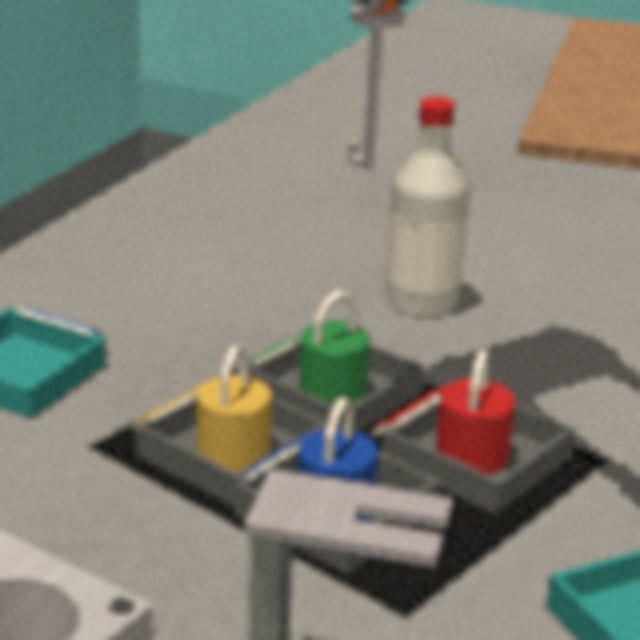

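All four blanks stand in their own bins. Back to the stand.

```bash
python3 -m jog '[-285,-152,7,0,0,-42,-285,-152,7,0,0,-42,-285,-152,7,0,0,-42,-285,-152,7,0,0,-42,-285,-152,7,0,0,-42,-285,-152,7,0,0,-42,-285,-152,7,0,0,-42,-285,-152,7,0,0,-42,-285,-152,7,0,0,-42]'
python3 - <<'E'
from h import *
np.set_printoptions(precision=1,suppress=True)
s=get_state();print(s["position"]*1000,yaw(s),tool([.3730,-.0125,.1655],s))
w=cam("wrist"); save(w,"w37.png"); a=cam("side"); save(a,"d37.png",(230,120,390,300),3.4)
for p in ([.4387,.0079,.125],): print(proj(w,p))
E
```

```text
clock: 47.45
position: [0.372, -0.0119, 0.302]
ee_rot: [0.0, 0.987, 0.161, -0.0]
contact_force: [0.2, -1.3, -0.6]
width: 0.0167
[372.  -11.9 302. ] 18.516025793942248 [  0.8   0.9 136.5]
[260.1  96.9]
```

View pics/w37.png

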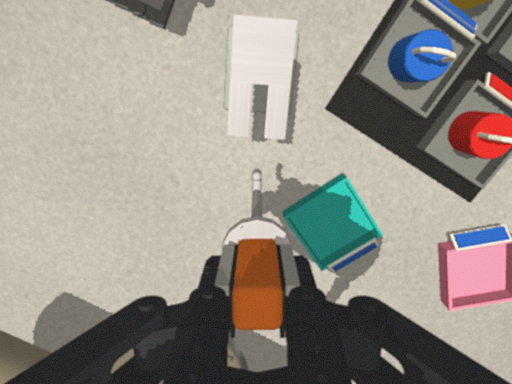

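View pics/d37.png

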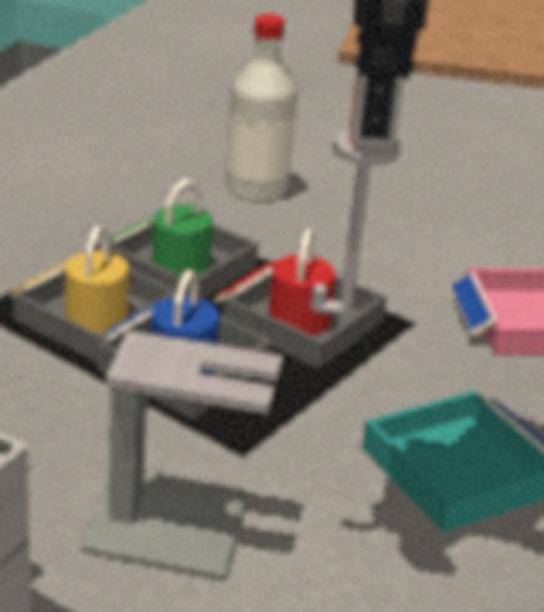

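```bash
python3 -m jog '[1,1,30,0,0,0,1,1,75,0,0,0,1,1,110,0,0,0,1,1,130,0,0,0,1,1,137,0,0,0,1,1,137,0,0,0,1,1,137,0,0,0]'
python3 - <<'E'
from h import *
np.set_printoptions(precision=4,suppress=True)
s=get_state();print(s["position"],yaw(s),tool([.4375,.0072,.1645],s))
w=cam("wrist"); save(w,"w38.png",(180,0,340,200),3); a=cam("side"); save(a,"d38.png",(230,160,390,300),4)
print(onz(w,(256,90),.125))
E
```

```text
clock: 48.42
position: [0.3733, -0.0119, 0.1662]
ee_rot: [0.0, 0.987, 0.162, 0.001]
contact_force: [0.2, -0.2, -1.3]
width: 0.0166
[ 0.3733 -0.0119  0.1662] 18.589561271407383 [66.9612  2.3734  1.7783]
[0.4447 0.0128 0.125 ]
```

View pics/w38.png

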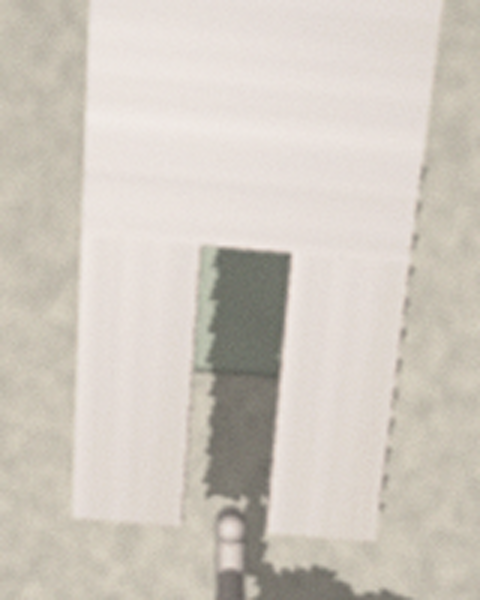

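View pics/d38.png

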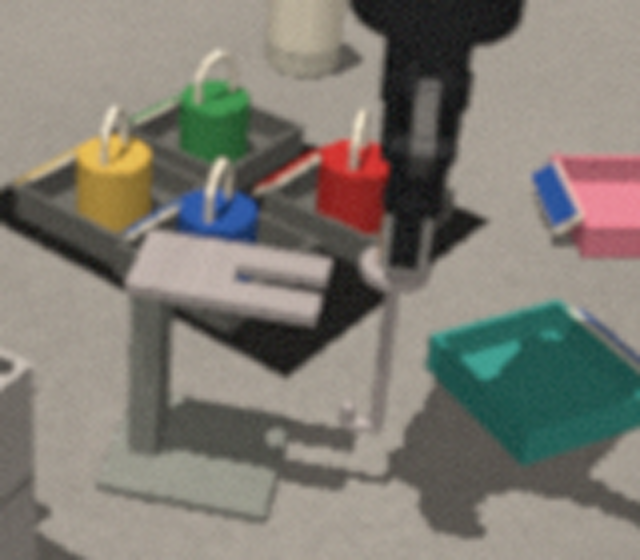

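Run:
```python
from h import *
np.set_printoptions(precision=4,suppress=True)
s=get_state(); w=cam("wrist")
m=onz(w,(180+226/3,526/3),.125); e=onz(w,(180+245/3,248/3),.125)
d=(e-m); L=np.linalg.norm(d); print(m,e,L,np.degrees(np.arctan2(d[1],d[0]))); c=m+d*34/44; print("fork",c); print("mouth,end,fork in tool",tool(m,s),tool(e,s),tool(c,s))
```

```text
[0.4063 0.0004 0.125 ] [0.4483 0.0115 0.125 ] 0.04345357479012647 14.69913687459268
fork [0.4388 0.0089 0.125 ]
mouth,end,fork in tool [35.3407 -1.0219 41.1856] [78.6937  1.9326 41.2638] [68.8407  1.2611 41.2461]
```

```bash
python3 -m jog '[15,-1,0,0,0,0,30,-1,0,0,0,0,45,0,0,0,0,0,58,1,0,0,0,0,67,1,0,0,0,0,67,1,0,0,0,0,67,1,0,0,0,0]'
python3 - <<'E'
from h import *
s=get_state();print(s["position"])
w=cam("wrist"); save(w,"w39.png",(180,0,340,240),2.5); a=cam("side"); save(a,"d39.png",(230,160,390,300),4)
E
```

```text
clock: 49.45
position: [0.4356, 0.0088, 0.1651]
ee_rot: [-0.0, 0.987, 0.162, -0.001]
contact_force: [-0.5, -0.3, -1.7]
width: 0.0169
[0.43555387 0.00883591 0.16509919]
```

View pics/d39.png

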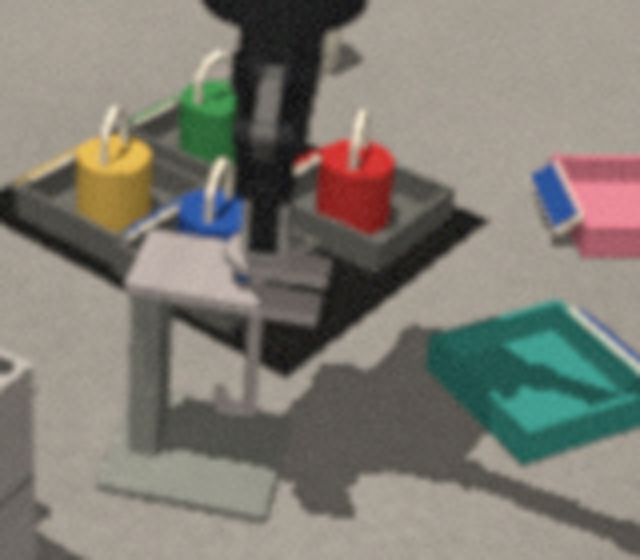

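```bash
python3 -m jog '[2,1,0,0,0,0,2,1,3,0,0,0,2,1,6,0,0,0,2,1,8,0,0,0,2,1,9,0,0,0,2,1,10,0,0,0,2,1,10,0,0,0]'
python3 - <<'E'
from h import *
s=get_state();print(s["position"],s["contact_force"])
a=cam("side"); save(a,"d40.png",(230,160,390,300),4)
E
```

```text
clock: 50.42
position: [0.4383, 0.0085, 0.1552]
ee_rot: [0.0, 0.987, 0.162, -0.0]
contact_force: [-0.2, -0.3, -0.3]
width: 0.0167
[0.4383319  0.00852048 0.15523321] [-0.15589828 -0.29191081 -0.32509278]
```

View pics/d40.png

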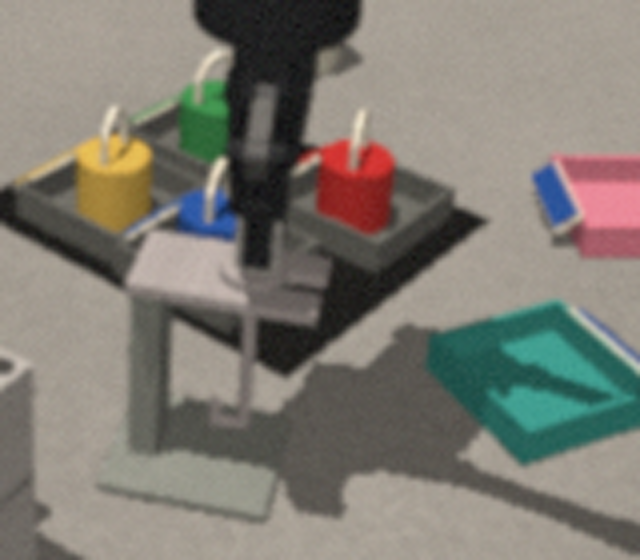

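```bash
python3 -m jog '[0,0,1,0,0,0,0,0,1,0,0,0,0,0,1,0,0,0]'; python3 -m jog '[0,0,0,0,0,0,0,0,0,0,0,0,0,0,0,0,0,0,0,0,0,0,0,0,0,0,0,0,0,0,0,0,0,0,0,0]' 0
python3 -m jog '[0,0,-10,0,0,0,0,0,-25,0,0,0,0,0,-50,0,0,0,0,0,-90,0,0,0,-60,0,-140,0,0,0,-80,0,-140,0,0,0,-80,0,-140,0,0,0]'
python3 - <<'E'
from h import *
np.set_printoptions(precision=4,suppress=True)
print(get_state()["position"])
w=cam("wrist"); save(w,"w41.png"); a=cam("side"); save(a,"d41.png",(170,130,390,300),3.5); b=cam("scene"); save(b,"s41.png",(100,100,450,330),2.2)
E
```

```text
clock: 50.85
position: [0.4385, 0.0085, 0.1545]
ee_rot: [0.0, 0.987, 0.162, 0.0]
contact_force: [0.9, 0.6, 1.6]
width: 0.017
clock: 51.6
position: [0.4383, 0.0085, 0.1543]
ee_rot: [0.0, 0.987, 0.162, -0.0]
contact_force: [0.4, -0.7, -0.1]
width: 0.0853
clock: 52.48
position: [0.3614, -0.0173, 0.2961]
ee_rot: [0.001, 0.987, 0.161, 0.002]
contact_force: [0.6, 0.2, -0.2]
width: 0.0853
[ 0.3614 -0.0173  0.2961]
```

View pics/d41.png

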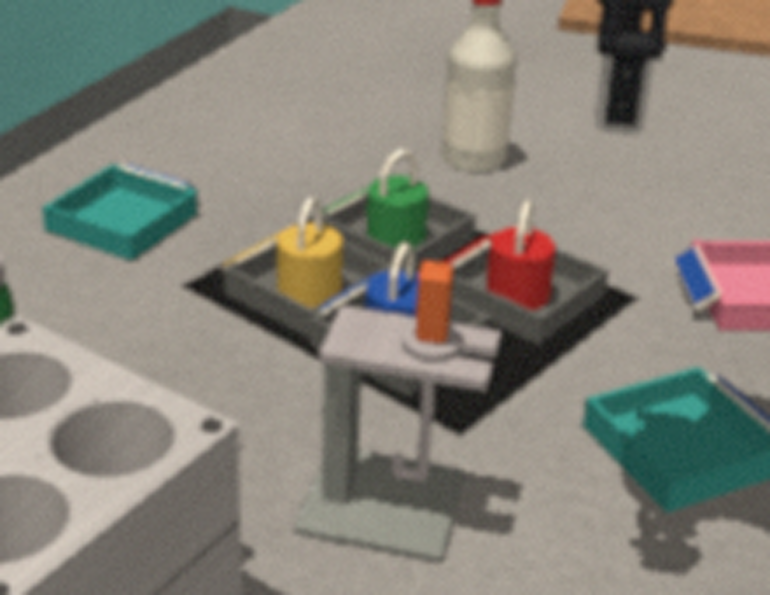

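View pics/w41.png

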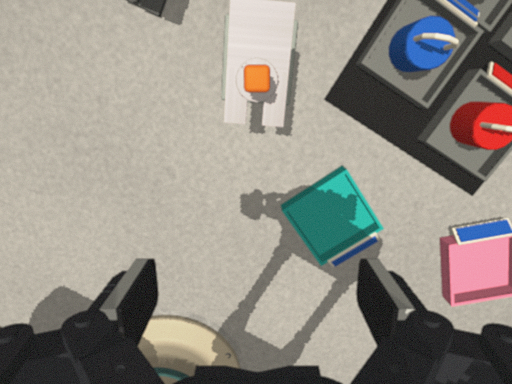

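View pics/s41.png

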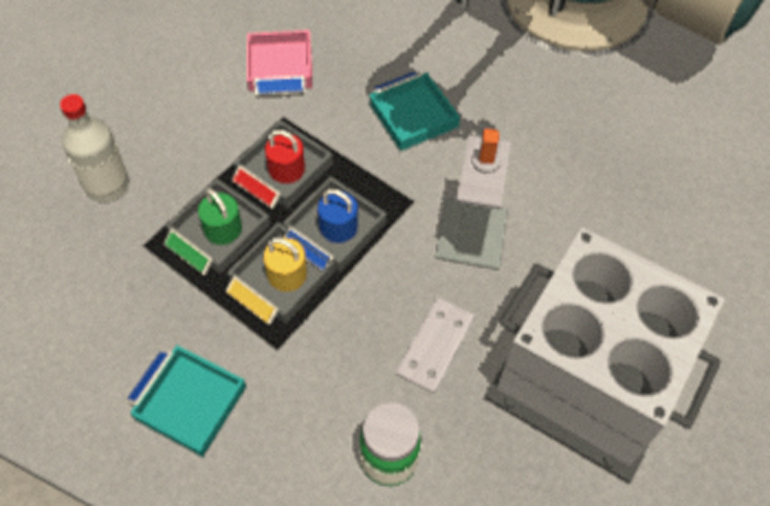

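The hook hangs upright in the fork at (257,78), and all four blanks stand in their own bins. The mould is empty and the bystanders haven't moved. Handing in.

```bash
python3 -c "
from rig import *
print(sign_off())"
```

```text
the job is handed in; nothing more can be done
None
```

I drew the yellow, blue, red and green blanks out of the mould with the hook and stood each upright in the bin with its own colour label. The hook is back in the fork of its stand, and I handed the job in at about 52 s.

- **Final checks:** the last pictures show all four blanks upright in their bins, the hook hanging straight in the fork, and all four bores empty. The jar, bottle, plate and look-alikes are where they were. The gripper was open and clear of everything.
- **Knocked bin:** the blue bin was pushed about 3 cm towards the yellow one during the run. I measured it again before placing the blue blank. I left it there, so its label now sits against the yellow bin.
- **Disagreement:** the wrist and scene views differed by about 5 mm on the bin centres. I used a value in between, well within the 17 mm of clearance.
- **Grip and forces:** I saw no grip slip, and the wrist force readings printed after each move never passed about 4 N.

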